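Change over the glass in the drilling vise

TASK

The tea-light blocks in the vise are drilled: free the cam lever, slide the jaw well open, then lift every drilled block out and stand it upright in the felt-lined tray. Then stand all the undrilled glass blanks from the cork mat side by side on the backing board in the vise, slide the jaw shut on them and lock the lever again, ready for drilling. Grip the glass lightly, set the drilled blocks down softly without dropping or toppling them, and leave everything else on the bench where it is.

Things in the scene. Friction and masses are not known exactly. Their poses are not given: they have to be found in the camera images.
- vise: Dark cast-iron vise, bolted down. Origin on the bench under its middle; x runs along the bed from the moving jaw (robot side) to the fixed jaw, z up. A plywood backing board, which the work stands on, covers the bed between the jaws (156 mm in y, top at z = 46 mm). Fixed jaw: cork face at x = 70 mm, 160 mm wide (y), top at z = 62 mm. Moving jaw: same width and top, face at x = 10 mm when shut on 60 mm stock. Work stands 20 mm proud of the jaws
- jaw (a joint): Moving jaw of the vise, slides along the vise's x: 0 = shut on 60 mm stock, grows as it opens towards -x (gap = 60 mm + value), end stops at -8 mm and 45 mm. About 4 N of sliding friction; it stays where it is left. It cannot open while the lever is locked
- pull_knob (a point): Centre of the top of the black round pull knob of the moving jaw (28 mm across, 30 mm tall, on a 9 mm neck; its top 40 mm above the jaw's top face, 102 mm above the bench), by which the jaw is pulled or pushed. In the vise frame at x = -52 mm - jaw value, y = -40 mm
- lever (a joint): Cam lock lever on top of the moving jaw, about a vertical axis: 0 = locked, arm to the vise's +y; grows anticlockwise seen from above to 1.50 rad = released, arm to the vise's -x (end stops -0.10 and 1.50). Below about 0.65 its cam keeps the jaw from opening; turning it to 0 draws the jaw shut over the last 2 to 3 mm. It stays where it is left (friction 0.1 N m)
- lever_knob (a point): Centre of the top of the red round knob at the end of the lever (22 mm across, 30 mm tall; its top 112 mm above the bench, the lever's arm below it ends at 80 mm), 74 mm from the lever's pivot
- lever_pivot (a point): Point on the lever's vertical pivot axis, in the vise frame at x = -52 mm - jaw value, y = 0
- tray: Shallow aluminium tray lined with grey felt, 260 mm (its x) x 180 mm (its y), rim 20 mm tall, walls 3 mm, fixed to the bench. Origin on the bench under its centre; inner floor at z = 3 mm
- mat: Cork mat, 270 mm (its x) x 180 mm (its y) x 3 mm, fixed, on which the undrilled blanks wait. Origin under its centre
- block1: Finished glass tea-light block with a 38 mm bore 16 mm deep in the middle of its top (blue), 60 mm (its x) x 48 mm (its y) x 36 mm tall, about 0.25 kg, brittle (chips if gripped with over 25 N); its x faces are the ones clamped. Origin at the centre of its underside, z up its height. Two or three such blocks stand in the vise at the start
- block2: Finished glass tea-light block with a 38 mm bore 16 mm deep in the middle of its top (teal), 60 mm (its x) x 48 mm (its y) x 36 mm tall, about 0.25 kg, brittle (chips if gripped with over 25 N); its x faces are the ones clamped. Origin at the centre of its underside, z up its height. Two or three such blocks stand in the vise at the start
- block3: Finished glass tea-light block with a 38 mm bore 16 mm deep in the middle of its top (red), 60 mm (its x) x 48 mm (its y) x 36 mm tall, about 0.25 kg, brittle (chips if gripped with over 25 N); its x faces are the ones clamped. Origin at the centre of its underside, z up its height. Two or three such blocks stand in the vise at the start
- blank1: Glass blank without a bore (violet), 60 mm (its x) x 48 mm (its y) x 36 mm tall, about 0.25 kg, brittle (chips if gripped with over 25 N); its x faces are the ones clamped. Origin at the centre of its underside, z up its height. One or two such blanks stand on the cork mat at the start
- blank2: Glass blank without a bore (amber), 60 mm (its x) x 48 mm (its y) x 36 mm tall, about 0.25 kg, brittle (chips if gripped with over 25 N); its x faces are the ones clamped. Origin at the centre of its underside, z up its height. One or two such blanks stand on the cork mat at the start
- jar: Amber jar with brass lid, 75 mm tall, 64 mm across; leave it alone
- offcut: Black glass offcut 45 x 40 x 6 mm; leave it alone
- brush: Brush with red handle, 170 mm long; leave it alone
- pliers: Red-handled running pliers, 155 mm long; leave them alone
- cutter: Yellow glass cutter, 130 mm long; leave it alone
Mind the look-alikes: they are no part of the job. What is meant by the blank2 is not black, green or pink, and is the smaller of those in its own colour.

How it is judged:
On the way, in this order (a step that is already met when the one before it is completed fails the run):
1. the cam lever is released while the drilled blocks still stand in the vise (value of joint lever above 1 rad and x of block1 in the frame of vise between -0.01 and 0.06 m and y of block1 in the frame of vise between -0.066 and 0.066 m and z of block1 in the frame of vise between 0.042 and 0.051 m and angle between each of block1, block2, block3's own z axis and vertical below 0.12 rad and x of block2 in the frame of vise between -0.01 and 0.06 m and y of block2 in the frame of vise between -0.066 and 0.066 m and z of block2 in the frame of vise between 0.042 and 0.051 m and x of block3 in the frame of vise between -0.01 and 0.06 m and y of block3 in the frame of vise between -0.066 and 0.066 m and z of block3 in the frame of vise between 0.042 and 0.051 m), for 0.1 s.
2. the jaw is slid open by at least 20 mm with the drilled blocks still standing in the vise (value of joint jaw above 0.02 m and x of block1 in the frame of vise between -0.01 and 0.06 m and y of block1 in the frame of vise between -0.066 and 0.066 m and z of block1 in the frame of vise between 0.042 and 0.051 m and angle between each of block1, block2, block3's own z axis and vertical below 0.12 rad and x of block2 in the frame of vise between -0.01 and 0.06 m and y of block2 in the frame of vise between -0.066 and 0.066 m and z of block2 in the frame of vise between 0.042 and 0.051 m and x of block3 in the frame of vise between -0.01 and 0.06 m and y of block3 in the frame of vise between -0.066 and 0.066 m and z of block3 in the frame of vise between 0.042 and 0.051 m), for 0.1 s.
3. every drilled block stands upright in the tray (x of block1 in the frame of tray between -0.112 and 0.112 m and y of block1 in the frame of tray between -0.072 and 0.072 m and z of block1 in the frame of tray between -0.002 and 0.009 m and angle between each of block1, block2, block3's own z axis and vertical below 0.12 rad and x of block2 in the frame of tray between -0.112 and 0.112 m and y of block2 in the frame of tray between -0.072 and 0.072 m and z of block2 in the frame of tray between -0.002 and 0.009 m and x of block3 in the frame of tray between -0.112 and 0.112 m and y of block3 in the frame of tray between -0.072 and 0.072 m and z of block3 in the frame of tray between -0.002 and 0.009 m), for 0.2 s.
4. every blank stands on the backing board between the open jaws (value of joint jaw above 0.01 m and x of blank1 in the frame of vise between -0.01 and 0.06 m and y of blank1 in the frame of vise between -0.066 and 0.066 m and z of blank1 in the frame of vise between 0.042 and 0.051 m and angle between each of blank1, blank2's own z axis and vertical below 0.12 rad and x of blank2 in the frame of vise between -0.01 and 0.06 m and y of blank2 in the frame of vise between -0.066 and 0.066 m and z of blank2 in the frame of vise between 0.042 and 0.051 m), for 0.2 s.
At the end, for the whole second after the job is handed in: Drilled blocks: upright (0.12 rad) on the tray floor. Blanks: upright (0.08 rad) and square (0.10 rad) on the backing board, between the jaws and within their width. All at rest. Jaw shut on the blanks (joint below 3 mm), lever locked (below 0.30 rad) (all of step 3 and linear speed of each of block1, block2, block3, blank1, blank2 below 0.03 m/s and x of blank1 in the frame of vise between 0.034 and 0.046 m and y of blank1 in the frame of vise between -0.06 and 0.06 m and z of blank1 in the frame of vise between 0.042 and 0.05 m and angle between each of blank1, blank2's own z axis and vertical below 0.08 rad and angle between the x axis of each of blank1, blank2 and the x axis of vise, either way round below 0.1 rad and x of blank2 in the frame of vise between 0.034 and 0.046 m and y of blank2 in the frame of vise between -0.06 and 0.06 m and z of blank2 in the frame of vise between 0.042 and 0.05 m and value of joint jaw below 0.003 m and value of joint lever below 0.3 rad); the robot touches nothing.
It fails at once if the glass is squeezed with more than 25 N a finger (50 N over both) (contact force between the fingers and block1 above 50 N or contact force between the fingers and block2 above 50 N or contact force between the fingers and block3 above 50 N or contact force between the fingers and blank1 above 50 N or contact force between the fingers and blank2 above 50 N).
It fails at once if a drilled block is dropped: it falls free of the fingers by more than about 12 mm ((contact force between the fingers and block1 below 0.1 N and linear speed of block1 above 0.5 m/s) or (contact force between the fingers and block2 below 0.1 N and linear speed of block2 above 0.5 m/s) or (contact force between the fingers and block3 below 0.1 N and linear speed of block3 above 0.5 m/s)).
It fails at once if a drilled block is toppled (tilted more than 0.6 rad) (angle between any of block1, block2, block3's own z axis and vertical above 0.6 rad).
It fails at once if a bystander on the bench is shifted by more than 25 mm (distance of any of jar, offcut, brush, pliers, cutter from where it was at the start of the episode above 0.025 m).
Of block1, block2, block3 only 2 to 3 are there at a start; the rules pass over those that are not, and their reading is None.
Of blank1, blank2 only 1 to 2 are there at a start; the rules pass over those that are not, and their reading is None.
At some moment in a run one of blank1, blank2 may be knocked a few centimetres aside while the robot is not near it.
It also fails if it takes over 210 s, if anything falls off the work surface, if the arm or the gripper's body presses on something with over 40 N, if the wrist force passes 120 N, or if a joint passes its speed limit or range.

ROBOT

A 6-joint arm with a two-finger parallel gripper is mounted at the origin on the work surface. World frame = base frame: x ahead of the robot, y to its left, z up, the work surface at z = 0. Lengths are in m, angles in rad, forces in N, time in s.
With the tool pointing down it reaches from about 0.4 to 0.825 m from the base axis. Payload 7 kg.
Tool frame: the origin (TCP) lies at the centre of the arm's flange, where the gripper is bolted on; the fingertips stand 178 mm ahead of it and the grasp point (between the pads) lies ahead of it (tcp_to_grasp is the z of the grasp point in the tool frame, in m); z points along the fingers, x is the direction in which the jaws open and shut, and the axes are right-handed (so a half turn about z gives the same grasp; the last joint's range is limited). The gripper opens to 88 mm and grips with 3 to 60 N. Pads are 19 mm wide; open, the fingers measure 130 mm over their backs; the gripper's body (78 mm by 193 mm) begins 47 mm behind the grasp point.
Start: joints at [1.5, 0.359, 0.012, 0, -1.224, -0.288], TCP at [0.237, 0.632, 0.405] pointing down, gripper open.
Joint ranges: [-3.07, 3.07], [-1.43, 2.12], [-1.02, 1.25], [-3.03, 1.67], [-3.05, -0], [-3.03, 3.03]. Speed limits (rad/s): [2.39, 2.39, 3.01, 3.14, 3.14, 3.14].

INTERFACE

Orientations are given as [roll, pitch, yaw] about the fixed x, y, z axes, in that order (R = Rz(yaw) Ry(pitch) Rx(roll)).
In Python, from station import get_state, grab_frame, job_done, tcp_to_grasp gives the robot as it stands.
- The arm moves only by the tool drive_tool, never from a script. Its argument "moves" is a list of rows, each a list of 7 numbers: the shift along the tool's x, y, z in mm, then the turn, a rotation vector about the tool's x, y, z in degrees, then the closure, from -1 (fully open) to 1 (shut), so that 0 is half open. In form: [[dx, dy, dz, ax, ay, az, claw], ...]. A call has 1 to 12 rows; each row is the pose to reach, as a shift and turn from the pose commanded when the call began, along the tool's axes at that moment; what a row does not reach only later rows make up. A row lasts 1/8 s, in which the tool goes at most 62.5 mm and 10.7 degrees, less where a joint would pass 70% of its speed; a pose out of reach is approached as far as the arm can. A call with a gripper value outside its range is refused whole. The fingers move at their own pace and stop on an object; "grip_force" is the grip in N (left out, the last holds). Time passes only in rows, so rows that repeat a pose let the fingers close. It gives the time, the measured TCP pose, the force and the opening at its end, in the units of the state.
- get_state(): the state, without advancing time (a new reading comes with each control period).
- grab_frame(name): name is "side" or "top" or "wrist"; returns a dict with "img" (420x560x3 uint8, red, green, blue), "range_z" (420x560 float32, m along the optical axis (not along the pixel's ray), 0 where there is no reading), "fovy" (degrees; the focal length in pixels is half the picture's height over the tangent of half this angle, whatever the lens; pixels are square), "cx", "cy" (the principal point, pixels), "rvec" (rotation vector, rad) and "tvec" (3), from world to camera coordinates, as OpenCV has them. Camera axes: x right, y down, z forward; pixel columns grow to the right and rows downward; lengths in m; the calibration is good to about 2 mm. A picture is of the moment at which its call begins.
- job_done(): hands the job in, once; it reports no verdict.
The state is a dict: "t": time; "q": joint angles; "qd": joint speeds; "joint_efforts": joint torques, N m; "eef_pos": TCP position; "ee_rot": TCP orientation; "force": force on the tool from outside, world axes, zero at the start; "moment": the same for the moment, N m; "width": finger opening in m.
Only numpy, scipy, OpenCV 4.12 (cv2) and the standard library are available. Lean on these libraries where they do the work, as an engineer would, in place of code of your own. Each camera call takes 0.05 s, during which the arm holds its last target. There are 200 camera calls.

## Working session

There is one attempt and no reset: what is moved stays moved. The work goes in short steps, Python scripts to look and compute and a tool call to move; the robot and the scene stay as the last step left them, time stands still between calls to the robot, and variables do not carry over. Pictures are saved under pics/ and viewed, about 12 in all and at most 16, crops included, and the job is handed in when it is done.

Besides the shell and the picture viewer there is one more tool, called after "Call:" as name([rows], argument=value, ...), one row to a line, values as JSON. drive_tool: Moves the arm, as the interface text tells. Its arguments: {"type":"object","properties":{"moves":{"type":"array"},"grip_force":{"type":"number"}},"required":["moves"]}

```bash
ls; mkdir -p pics
cat > h.py <<'E'
import numpy as np, cv2
from station import get_state, grab_frame, job_done, tcp_to_grasp
def cam(f):
    R,_=cv2.Rodrigues(np.array(f["rvec"],float)); t=np.array(f["tvec"],float).ravel()
    return R,t,f["img"].shape[0]/2/np.tan(np.radians(f["fovy"])/2)
def cloud(f):
    R,t,F=cam(f); z=f["range_z"]; v,u=np.mgrid[:z.shape[0],:z.shape[1]]
    p=np.stack([(u-f["cx"])/F*z,(v-f["cy"])/F*z,z],-1)
    P=(p-t)@R; P[z<=0]=np.nan; return P
def ray(f,u,v,h):
    R,t,F=cam(f); d=R.T@np.array([(u-f["cx"])/F,(v-f["cy"])/F,1.]); o=-R.T@t
    return o+d*(h-o[2])/d[2]
def save(n,img,s=1.0):
    cv2.imwrite("pics/"+n,cv2.resize(img[:,:,::-1],None,fx=s,fy=s,interpolation=cv2.INTER_CUBIC))
E
python3 - <<'E'
from h import *
import pickle
s=get_state(); print({k:np.round(v,3) for k,v in s.items()}, tcp_to_grasp)
for n in ("top","side"):
    f=grab_frame(n); pickle.dump(f,open(n+".pkl","wb")); save(n+"1.png",f["img"],1.4)
    R,t,F=cam(f); print(n,-R.T@t,R[2],F)
E
```

```text
pics
{'t': np.float64(0.0), 'q': array([ 1.5  ,  0.359,  0.011, -0.   , -1.224, -0.288]), 'qd': array([ 0.   ,  0.001, -0.001,  0.001,  0.   , -0.001]), 'joint_efforts': array([-1.0000e-03, -5.8272e+01,  2.9306e+01,  6.9970e+00,  7.0000e-03,
       -0.0000e+00]), 'eef_pos': array([0.237, 0.632, 0.404]), 'ee_rot': array([-3.141e+00, -2.000e-03, -1.930e+00]), 'force': array([ 0.315, -0.395,  0.491]), 'moment': array([ 0.004, -0.014, -0.003]), 'width': np.float64(0.088)} 0.1593
top [ 0.3658167  -0.11647085  1.03315722] [ 0.11424181 -0.01485534 -0.9933419 ] 402.2930134322369
side [-0.06954358 -0.74324478  0.9017661 ] [ 0.48442199  0.54622789 -0.68335235] 406.3077896772935
```

View pics/top1.png

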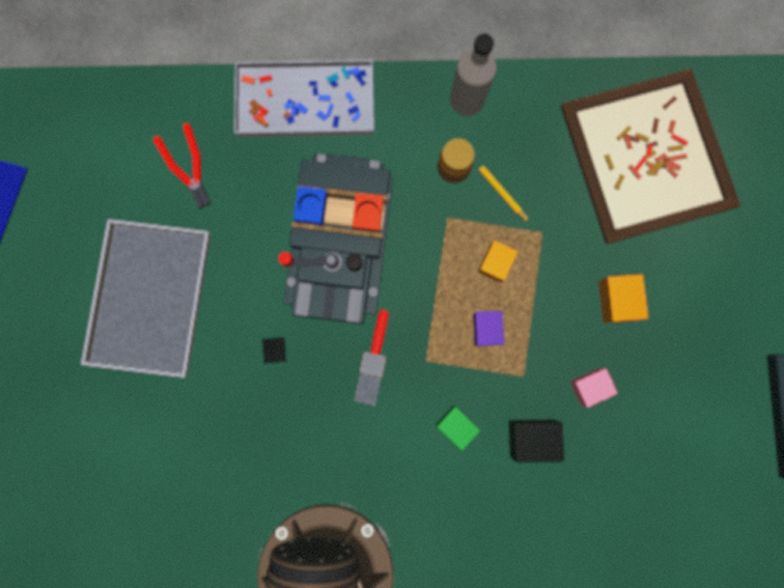

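View pics/side1.png

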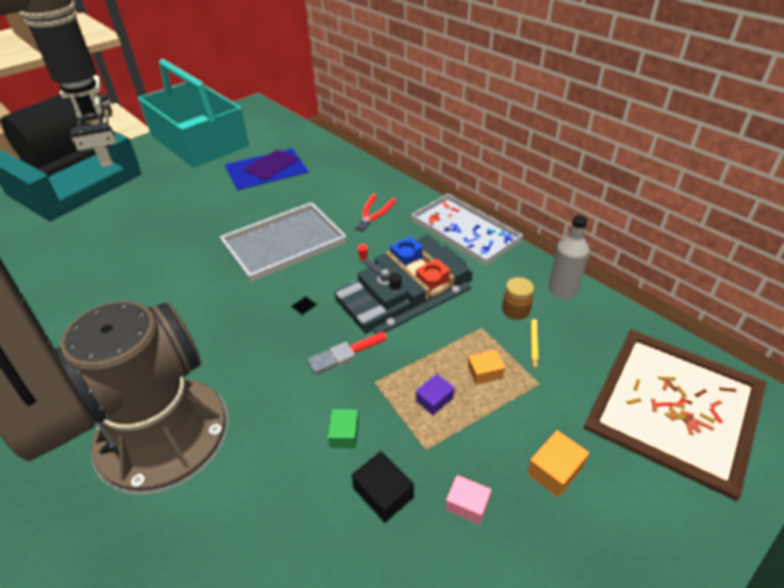

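Top view (×1.4 pixels): the vise is at (338,240), with block1 blue at (310,205) and block3 red at (370,210). There is no teal block. The red lever knob is at (285,258), to +y, so the lever is locked; the black pull knob is at (354,262). The tray is at (145,298). On the mat, violet blank1 is at (489,328) and a small amber block at (499,260). 

Blank2 candidates: the small amber block (499,260) on the mat and the big amber block (627,298) off it. The smaller one on the mat fits the description. Green, black and pink are decoys.

```bash
cat > meas.py <<'E'
from h import *
import pickle
HS={"blue":(105,125),"red":(0,6),"violet":(126,145),"amber":(15,24)}
def masks(f):
    hsv=cv2.cvtColor(f["img"],cv2.COLOR_RGB2HSV); H,S,V=cv2.split(hsv); o={}
    for k,(a,b) in HS.items(): o[k]=((H>=a)&(H<=b)&(S>150)&(V>70))
    o["red"]|=(H>174)&(S>150)&(V>70)
    return o
def blobs(f,amin=60):
    P=cloud(f); out=[]
    for k,m in masks(f).items():
        n,l,st,c=cv2.connectedComponentsWithStats(m.astype(np.uint8))
        for i in range(1,n):
            if st[i,4]<amin: continue
            q=P[l==i]; q=q[~np.isnan(q[:,0])]
            if len(q)<30: continue
            zt=np.percentile(q[:,2],90); tp=q[abs(q[:,2]-zt)<.006]
            if len(tp)<20: continue
            r=cv2.minAreaRect((tp[:,:2]*1000).astype(np.float32))
            out.append((k,st[i,4],np.round(c[i],1),round(zt,4),np.round(r[0],1),np.round(r[1],1),round(r[2],1)))
    return out
E
python3 - <<'E'
from meas import *
for n in("top","side"):
    f=pickle.load(open(n+".pkl","rb"));print(n)
    for b in blobs(f):print(*b)
    P=cloud(f)
    if n=="top":
        # height map stats: vise region
        for (u,v) in [(232,165),(245,147),(240,125),(245,175),(245,188),(220,215),(255,215),(240,150),(204,185),(253,187),(105,215),(350,250),(350,187),(349,234)]:
            print((u,v),np.round(P[v,u]*1000,1))
E
```

```text
top
blue 62 [210.9  76.6] 0.0106 [845.7  48.6] [37.4 21.4] 64.4
blue 603 [  6.2 135.6] 0.0066 [680.9 594.1] [ 51.  144.8] 73.6
blue 503 [220.8 146.2] 0.0841 [636.8  13.4] [48.4 60.8] 82.0
red 244 [137.8 108. ] 0.0165 [763.3 238.4] [115.8  17.9] 12.9
red 242 [121.7 114.8] 0.0169 [743.2 279.4] [115.1  17.8] 36.4
red 483 [262.3 151. ] 0.0841 [622.3 -87.4] [46.8 61. ] 82.5
red 81 [203.5 184.4] 0.1144 [538.8  51.4] [21. 18.] 43.8
red 233 [270.9 236.5] 0.0214 [ 417.8 -102.3] [17.4 77.9] 77.5
violet 377 [348.7 234.1] 0.0416 [ 418.7 -295.5] [53.5 46.3] 3.8
amber 476 [325.9 112.8] 0.0775 [ 724.  -247.6] [52.3 53.3] 89.4
amber 204 [357.8 136.3] 0.014 [ 673.1 -337.7] [122.9  12.1] 37.4
amber 535 [355.6 186.2] 0.0419 [ 539.2 -319.4] [47.9 59.8] 63.0
amber 1016 [445.4 212.8] 0.0509 [ 465.7 -541.7] [79.8 65.9] 2.8
(232, 165) [595.2 -11.2  58.4]
(245, 147) [643.6 -42.9  45.8]
(240, 125) [695.7 -32.5  61.4]
(245, 175) [568.4 -43.3  63.5]
(245, 188) [536.6 -42.6  60.9]
(220, 215) [474.5  22.7  33.3]
(255, 215) [472.7 -64.4  31.6]
(240, 150) [634.  -31.   53.9]
(204, 185) [536.3  47.9 114.2]
(253, 187
[... 333 characters left out ...]
2.3 553. ] 88.1
red 669 [86.8 57.3] -0.0215 [ 660.3 1784.8] [484.7  79.5] 73.4
red 946 [19.2 62.9] -0.0089 [ 358.1 1992. ] [178.  37.] 3.6
red 61 [263. 146.] 0.0152 [743.9 277.6] [105.6  17.2] 35.6
red 87 [273.2 149.6] 0.0147 [762.6 235. ] [109.8  16.9] 12.5
red 308 [309.6 194.8] 0.082 [621.7 -88.8] [50.8 62.4] 81.6
red 155 [263.4 243.8] 0.0191 [ 417.4 -106.1] [18.5 74.6] 75.1
violet 418 [193.  117.2] 0.0089 [681.4 662.4] [153.1 107.2] 10.5
violet 415 [310.3 281. ] 0.0396 [ 417.6 -301. ] [59.9 46. ] 2.7
amber 123 [368.1 221.1] 0.0408 [ 705.5 -266.4] [16.  51.4] 36.8
amber 470 [347.  261.5] 0.0396 [ 539.3 -320.7] [51.9 61.1] 61.0
amber 1146 [397.8 330.1] 0.0492 [ 465.2 -545.2] [82.6 64.8] 2.5
```

Run:
```python
from h import *
import pickle
f=pickle.load(open("top.pkl","rb")); P=cloud(f)
save("c1.png",np.hstack([f["img"][95:235,190:300],f["img"][150:275,300:470].repeat(1,0)[:140] if 0 else cv2.resize(f["img"][150:290,300:470],(170,140))]),2.8)
```

```text
(no output)
```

View pics/c1.png

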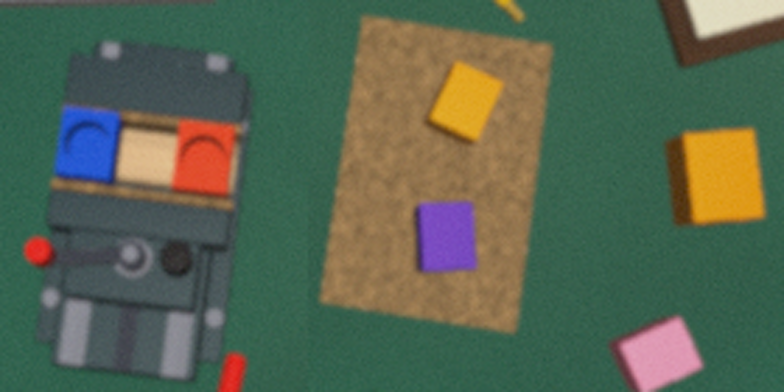

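The enlarged crop confirms it: the small amber block (about 60×48 mm, top at z≈40 mm, on the mat) is blank2, and the big one (80×66 mm) is a decoy. The vise yaw is about -8°. Next I move over the vise and look with the wrist camera.

```bash
cat >> h.py <<'E'
from scipy.spatial.transform import Rotation as Ro
G=tcp_to_grasp
def delta(x,y,z,yaw,s=None):
    """grasp-point target mm, yaw deg -> row in tool axes (mm, deg)"""
    s=s or get_state(); R=Ro.from_euler("xyz",s["ee_rot"])
    T=Ro.from_euler("xyz",[np.pi,0,np.radians(yaw)])
    p=np.array([x,y,z])/1000-T.apply([0,0,G])
    d=R.inv().apply(p-np.array(s["eef_pos"]))*1000; r=np.degrees((R.inv()*T).as_rotvec())
    return np.round(np.r_[d,r],1)
def st():
    s=get_state(); R=Ro.from_euler("xyz",s["ee_rot"])
    g=(np.array(s["eef_pos"])+R.apply([0,0,G]))*1000
    print("t %.2f grasp %s yaw %.1f q %s F %s w %.1f"%(s["t"],np.round(g,1),np.degrees(s["ee_rot"][2]),np.round(s["q"],2),np.round(s["force"],1),s["width"]*1000))
E
python3 - <<'E'
from h import *
st(); print(delta(540,0,245,-143.2))
E
```

```text
t 0.10 grasp [236.9 631.6 244.5] yaw -110.6 q [ 1.5   0.36  0.01 -0.   -1.22 -0.29] F [ 0.7  0.4 -0.6] w 87.5
[ 4.851e+02 -5.057e+02  3.000e-01 -0.000e+00 -1.000e-01  3.260e+01]
```

Call:
drive_tool([
  [485,-506,0,0,0,32.6,-1],
  [485,-506,0,0,0,32.6,-1],
  [485,-506,0,0,0,32.6,-1],
  [485,-506,0,0,0,32.6,-1],
  [485,-506,0,0,0,32.6,-1],
  [485,-506,0,0,0,32.6,-1],
  [485,-506,0,0,0,32.6,-1],
  [485,-506,0,0,0,32.6,-1],
  [485,-506,0,0,0,32.6,-1],
  [485,-506,0,0,0,32.6,-1],
  [485,-506,0,0,0,32.6,-1],
  [485,-506,0,0,0,32.6,-1],
], grip_force=12)

```text
t: 1.6
eef_pos: [0.5413, -0.0029, 0.404]
ee_rot: [3.141, -0.001, -2.503]
force: [0.4, 0.1, -0.0]
width: 0.0877
```

Call:
drive_tool([
  [0,0,0,0,0,0,-1],
  [0,0,0,0,0,0,-1],
  [0,0,0,0,0,0,-1],
  [0,0,0,0,0,0,-1],
])

```text
t: 2.1
eef_pos: [0.5403, 0.0011, 0.4049]
ee_rot: [-3.142, 0.0, -2.497]
force: [-0.3, 0.5, 0.1]
width: 0.0877
```

Run:
```python
from meas import *
st(); f=grab_frame("wrist"); pickle.dump(f,open("w1.pkl","wb")); save("w1.png",f["img"],1.4)
R,t,F=cam(f); print(-R.T@t,R[2],F)
for b in blobs(f):print(*b)
```

```text
t 2.10 grasp [540.3   1.1 245.6] yaw -143.1 q [ 0.36  0.14 -0.29 -0.   -1.15  0.28] F [-0.3  0.5  0.1] w 87.7
[ 0.58284638 -0.05554949  0.38551832] [-0.15851212  0.21068106 -0.96461775] 314.9709611643808
blue 62 [12.   2.1] 0.0089 [878.7  11.8] [14.2  5.9] 32.7
blue 147 [80.6  7.3] 0.008 [819.3 -28.7] [ 7.5 21.3] 82.5
blue 98 [29.3 54.4] 0.0088 [842.6  45.7] [16.9 11. ] 12.1
blue 110 [38.9 74.1] 0.0108 [823.1  57. ] [11.8 11.5] 26.2
blue 3167 [184.2 148.2] 0.0831 [637.   12.4] [48.5 58.7] 81.1
red 469 [256.9  54.8] 0.0827 [627. -91.] [40.7 29.8] 51.1
red 178 [  6.8 107.7] 0.0107 [837.  114.9] [14.3 28.5] 30.4
red 1005 [408.2 177.6] 0.0205 [ 418.2 -102.8] [16.6 80.1] 76.8
red 536 [ 22.4 229. ] 0.0157 [757.3 233.1] [62.8 14.9] 17.3
red 474 [244.6 244.7] 0.1135 [539.1  49.1] [19.7 20.9] 6.5
violet 1753 [543.8  27.3] 0.0406 [ 420.1 -293.8] [58.2 39.5] 0.4
```

View pics/w1.png

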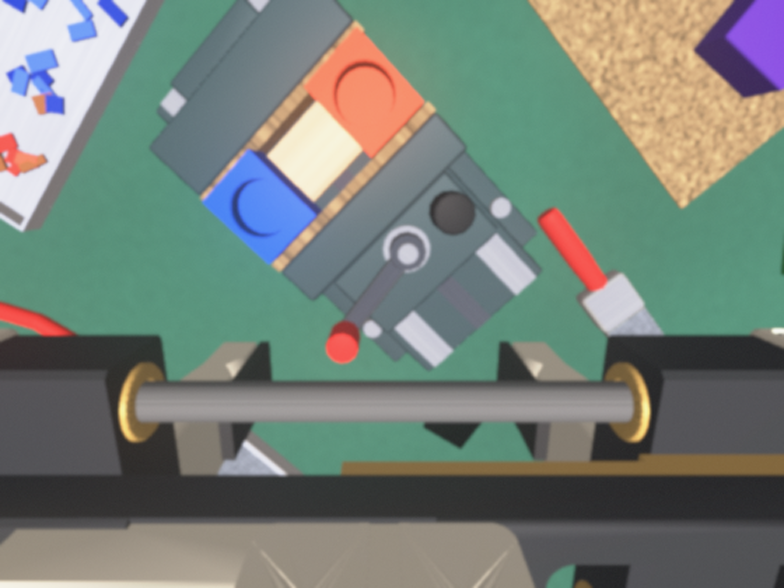

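Run:
```python
from meas import *
f=pickle.load(open("w1.pkl","rb")); P=cloud(f)
for n,u,v in [("pull",323,151),("pivot",291,180),("lknob",244,248)]:
    z=np.nanmedian(P[v-2:v+3,u-2:u+3,2]); print(n,np.round(z*1000,1),np.round(np.nanmedian(P[v-2:v+3,u-2:u+3].reshape(-1,3),0)*1000,1),np.round(ray(f,u,v,z)*1000,1))
# dark pull knob blob at height ~102, jaw-top edge points
m=(abs(P[...,2]-.103)<.006)&(abs(P[...,0]-.53)<.03)&(abs(P[...,1]+.065)<.03); q=P[m]*1000; print("pull blob",len(q),(q.max(0)+q.min(0))/2,q.max(0)-q.min(0))
ey=np.array([np.sin(np.radians(8.2)),np.cos(np.radians(8.2))]); ex=np.array([ey[1],-ey[0]])
# fixed-jaw + moving-jaw extents: top z~62
for f in (f,pickle.load(open("top.pkl","rb"))):
    P=cloud(f)*1000
    m=(abs(P[...,2]-63)<4)&(abs(P[...,0]-590)<160)&(abs(P[...,1]+32)<130); q=P[m]; o=np.array([589.8,-32.1]); a=(q[:,:2]-o)@ex; b=(q[:,:2]-o)@ey
    s=(a>76)&(a<100); print("fixed jaw y range",np.percentile(b[s],[1,99]), "z",np.median(q[s,2])); s=(a<5)&(a>-15); print("moving y",np.percentile(b[s],[1,99]))
    c,_=cv2.Rodrigues(np.zeros(3)); s=(a>74)&(a<110); r=cv2.minAreaRect(q[s,:2].astype(np.float32)); print(r)
# tray via top: height>12 rim
q=P[(abs(P[...,2]-21)<6)&(abs(P[...,0]-485)<150)&(abs(P[...,1]-320)<120)]; print("tray",cv2.minAreaRect(q[:,:2].astype(np.float32)),np.median(q[:,2]))
q=P[(abs(P[...,2]-5)<4)&(abs(P[...,0]-485)<60)&(abs(P[...,1]-320)<50)]; print("tray floor",np.median(q[:,2]))
```

```text
pull 101.8 [534.7 -63.7 101.8] [534.7 -63.7 101.8]
pivot 87.2 [539.4 -24.6  87.2] [539.3 -24.6  87.2]
lknob 113.1 [538.9  49.3 113.1] [538.9  49.2 113.1]
pull blob 748 [532.85274742 -63.99926666 100.80206859] [27.68109142 27.35604712  6.70106099]
fixed jaw y range [-77.71024291  77.46545242] z 62.37603310166429
moving y [-77.91062193  77.36767809]
((680.8978271484375, -45.21190643310547), (159.89231872558594, 35.93572235107422), 81.77415466308594)
fixed jaw y range [-76.3118739   79.35978979] z 62.27114854924171
moving y [-76.6567851   79.70254023]
((681.1187744140625, -43.741127014160156), (159.91455078125, 35.801231384277344), 81.71417236328125)
tray ((490.0757141113281, 316.729736328125), (187.85646057128906, 266.4371643066406), 81.53022766113281) 22.209090312173238
tray floor 3.8722164127807375
```

Run:
```python
from h import *
st(); print(delta(539,49.5,245,-143.2)); print(delta(539,49.5,105.5,-143.2))
```

```text
t 2.15 grasp [540.4   1.  245.5] yaw -143.1 q [ 0.36  0.14 -0.29 -0.   -1.15  0.28] F [-0.9 -0.2  0.4] w 87.6
[-28.1  39.6   0.5  -0.    0.    0.1]
[-2.81e+01  3.96e+01  1.40e+02 -0.00e+00  0.00e+00  1.00e-01]
```

Call:
drive_tool([
  [-28,39.6,0,0,0,0,-0.3],
  [-28,39.6,50,0,0,0,-0.3],
  [-28,39.6,100,0,0,0,-0.3],
  [-28,39.6,125,0,0,0,-0.3],
  [-28,39.6,140,0,0,0,-0.3],
  [-28,39.6,140,0,0,0,-0.3],
  [-28,39.6,140,0,0,0,1],
  [-28,39.6,140,0,0,0,1],
  [-28,39.6,140,0,0,0,1],
  [-28,39.6,140,0,0,0,1],
  [-28,39.6,140,0,0,0,1],
  [-28,39.6,140,0,0,0,1],
], grip_force=12)

```text
t: 3.65
eef_pos: [0.5394, 0.0489, 0.265]
ee_rot: [-3.141, 0.001, -2.498]
force: [-0.7, 2.1, 2.9]
width: 0.0216
```

Run:
```python
from h import *
st()
s=get_state(); y=np.radians(-143.2); tx=np.array([np.cos(y),np.sin(y)]); ty=np.array([np.sin(y),-np.cos(y)])
a0=.143; b=np.radians(-8.25)
pt=lambda a: 74*np.array([np.cos(np.pi/2+a+b),np.sin(np.pi/2+a+b)])
for a in np.linspace(.28,1.45,10):
    d=pt(a)-pt(a0); print(round(a,2),np.round([d@tx,d@ty],1))
```

```text
t 3.65 grasp [539.5  48.9 105.7] yaw -143.1 q [ 0.45  0.28 -0.46  0.   -0.83  0.19] F [-0.7  2.1  2.9] w 21.6
0.28 [8.5 5.5]
0.41 [17.2  9.6]
0.54 [26.3 12.6]
0.67 [35.8 14.3]
0.8 [45.4 14.8]
0.93 [55. 14.]
1.06 [64.4 12. ]
1.19 [73.5  8.8]
1.32 [82.   4.5]
1.45 [90.  -0.9]
```

Call:
drive_tool([
  [8.5,5.5,0,0,0,0,1],
  [17.2,9.6,0,0,0,0,1],
  [26.3,12.6,0,0,0,0,1],
  [35.8,14.3,0,0,0,0,1],
  [45.4,14.8,0,0,0,0,1],
  [55,14,0,0,0,0,1],
  [64.4,12,0,0,0,0,1],
  [73.5,8.8,0,0,0,0,1],
  [82,4.5,0,0,0,0,1],
  [89,-0.3,0,0,0,0,1],
  [89,-0.3,0,0,0,0,1],
  [89,-0.3,0,0,0,0,1],
])

```text
t: 5.15
eef_pos: [0.4681, -0.0056, 0.2649]
ee_rot: [-3.141, -0.001, -2.499]
force: [0.2, 0.0, 7.4]
width: 0.0217
```

Call:
drive_tool([
  [0,0,0,0,0,0,-0.3],
  [0,0,0,0,0,0,-0.3],
  [0,0,0,0,0,0,-0.3],
  [0,0,-60,0,0,0,-0.3],
  [0,0,-90,0,0,0,-0.3],
  [0,0,-90,0,0,0,-0.3],
])

```text
t: 5.9
eef_pos: [0.4686, -0.0048, 0.3569]
ee_rot: [-3.14, 0.004, -2.498]
force: [-0.4, 0.5, -1.4]
width: 0.0573
```

Run:
```python
from meas import *
st(); f=grab_frame("top"); P=cloud(f)*1000
for b in blobs(f,50):
    if b[0] in("red","blue","violet","amber") and b[3]<.2: print(*b)
m=(abs(P[...,2]-102)<4)&(abs(P[...,0]-520)<40)&(abs(P[...,1]+60)<30); q=P[m]; print("pull blob",len(q),(q.max(0)+q.min(0))/2 if len(q) else "")
print(delta(533,-64.5,195,171.8)); print(delta(533,-64.5,95,171.8))
```

```text
t 5.90 grasp [469.3  -4.6 197.6] yaw -143.1 q [ 0.41  0.05 -0.5   0.   -1.02  0.23] F [-0.4  0.5 -1.4] w 57.3
blue 51 [255.2  52.8] 0.0109 [913.6 -72.2] [36.4 20.5] 47.3
blue 63 [210.9  76.6] 0.0104 [849.2  48.1] [34.9 22.5] 41.8
blue 599 [  6.2 135.6] 0.0065 [681.7 574.6] [151.   49.4] 2.4
blue 417 [222.2 144.7] 0.0842 [637.3  13.6] [48.4 60. ] 81.8
red 240 [137.7 107.8] 0.0165 [764.4 239. ] [113.   18.4] 13.5
red 239 [121.7 114.7] 0.0171 [743.8 279.7] [113.6  18.4] 36.4
red 51 [459.4 112.8] 0.0128 [ 736.1 -609.1] [11.5 63.2] 51.5
red 481 [262.4 150.9] 0.084 [622.3 -87.4] [46.3 60.3] 82.3
red 233 [270.9 236.4] 0.0212 [ 418. -102.] [17.8 78.2] 75.8
violet 367 [348.7 234.2] 0.0419 [ 418.9 -295.6] [54.2 43.8] 1.6
amber 483 [325.8 112.9] 0.0775 [ 724.3 -247.2] [52.9 52.7] 9.4
amber 202 [357.8 136.3] 0.0141 [ 671.5 -338.9] [126.5  12.5] 37.6
amber 536 [355.6 186.1] 0.0418 [ 539.6 -319.2] [47.5 60.3] 62.6
amber 1016 [445.4 212.7] 0.0509 [ 465.9 -542.4] [80.2 65.5] 2.2
pull blob 105 [532.65369905 -63.14708111 101.82726487]
[-16.3 -86.6   1.1   0.    0.1  45. ]
[-1.610e+01 -8.660e+01  1.011e+02  0.000e+00  1.000e-01  4.500e+01]
```

Call:
drive_tool([
  [-16,-86.6,0,0,0,10,-0.3],
  [-16,-86.6,0,0,0,20,-0.3],
  [-16,-86.6,0,0,0,30,-0.3],
  [-16,-86.6,0,0,0,40,-0.3],
  [-16,-86.6,0,0,0,45,-0.3],
  [-16,-86.6,40,0,0,45,-0.3],
  [-16,-86.6,75,0,0,45,-0.3],
  [-16,-86.6,95,0,0,45,-0.3],
  [-16,-86.6,100,0,0,45,-0.3],
  [-16,-86.6,100,0,0,45,-0.3],
])

```text
t: 7.2
eef_pos: [0.5328, -0.0646, 0.2542]
ee_rot: [-3.141, -0.001, 2.999]
force: [-0.6, -0.1, -0.4]
width: 0.057
```

Call:
drive_tool([
  [0,0,0,0,0,0,1],
  [0,0,0,0,0,0,1],
  [0,0,0,0,0,0,1],
  [0,0,0,0,0,0,1],
  [0,0,0,0,0,0,1],
], grip_force=15)

```text
t: 7.82
eef_pos: [0.5329, -0.0646, 0.255]
ee_rot: [3.142, 0.0, 2.999]
force: [-1.2, 1.8, 4.8]
width: 0.0276
```

Run:
```python
from h import *
st()
```

```text
t 7.83 grasp [533.  -64.6  95.7] yaw 171.9 q [ 0.24  0.28 -0.48  0.   -0.8  -0.39] F [-1.2  1.8  4.8] w 27.6
```

Call:
drive_tool([
  [2,0,0,0,0,0,1],
  [6,0,0,0,0,0,1],
  [10,0,0,0,0,0,1],
  [15,0,0,0,0,0,1],
  [20,0,0,0,0,0,1],
  [25,0,0,0,0,0,1],
  [30,0,0,0,0,0,1],
  [35,0,0,0,0,0,1],
  [40,0,0,0,0,0,1],
  [42,0,0,0,0,0,1],
  [42,0,0,0,0,0,1],
  [42,0,0,0,0,0,1],
])

```text
t: 9.32
eef_pos: [0.4917, -0.0586, 0.2551]
ee_rot: [3.141, 0.001, 2.999]
force: [3.6, -0.5, 4.9]
width: 0.0276
```

Call:
drive_tool([
  [0,0,0,0,0,0,-0.3],
  [0,0,0,0,0,0,-0.3],
  [0,0,0,0,0,0,-0.3],
  [0,0,-60,0,0,0,-0.3],
  [0,0,-110,0,0,0,-0.3],
  [0,0,-110,0,0,0,-0.3],
])

```text
t: 10.07
eef_pos: [0.4922, -0.0586, 0.3686]
ee_rot: [3.139, 0.007, 3.0]
force: [-0.1, -0.2, -0.6]
width: 0.0572
```

Run:
```python
from meas import *
st(); f=grab_frame("wrist"); save("w2.png",f["img"],1.2); f=grab_frame("top")
for f in (f,grab_frame("side")):
  for b in blobs(f,50):
    if b[3]>.03 and b[3]<.12 : print(*b)
P=cloud(f)*1000
print(delta(637,12.5,205,-98.2)); print(delta(637,12.5,69,-98.2))
```

```text
t 10.07 grasp [493.3 -58.4 209.3] yaw 171.9 q [ 0.28  0.09 -0.43  0.   -1.05 -0.42] F [-0.1 -0.2 -0.6] w 57.2
violet 365 [348.8 234. ] 0.042 [ 418.1 -296.1] [45.  52.3] 88.6
amber 480 [325.9 113. ] 0.0774 [ 723.9 -248. ] [53.6 52.5] 49.3
amber 533 [355.6 186.1] 0.0415 [ 539.7 -319.5] [48.  60.6] 63.1
amber 1020 [445.4 212.7] 0.0507 [ 465.9 -542.1] [80.1 66.1] 2.8
blue 301 [290.4 179. ] 0.0816 [637.4  10.5] [52.2 63.8] 80.9
red 348 [308.7 195.7] 0.0817 [621.5 -88.3] [53.3 62.2] 81.2
red 65 [240.4 203.5] 0.1118 [424.   -1.5] [22.6 18.4] 32.0
violet 415 [310.3 281. ] 0.0396 [ 416.2 -301.3] [58.3 46.9] 2.1
amber 63 [370.2 212.5] 0.0675 [ 707.9 -264.9] [15.1 44.7] 40.2
amber 123 [367.9 221.5] 0.0392 [ 705.7 -267.3] [17.8 51.9] 41.3
amber 469 [347.  261.5] 0.0398 [ 538.7 -321.9] [49.7 60.7] 62.5
amber 1145 [397.8 330.1] 0.0493 [ 465.7 -544.4] [83.2 65. ] 3.1
[-1.347e+02  9.130e+01 -6.000e-01  1.000e-01 -1.000e-01 -9.000e+01]
[-1.349e+02  9.130e+01  1.354e+02  1.000e-01 -1.000e-01 -9.000e+01]
```

View pics/w2.png

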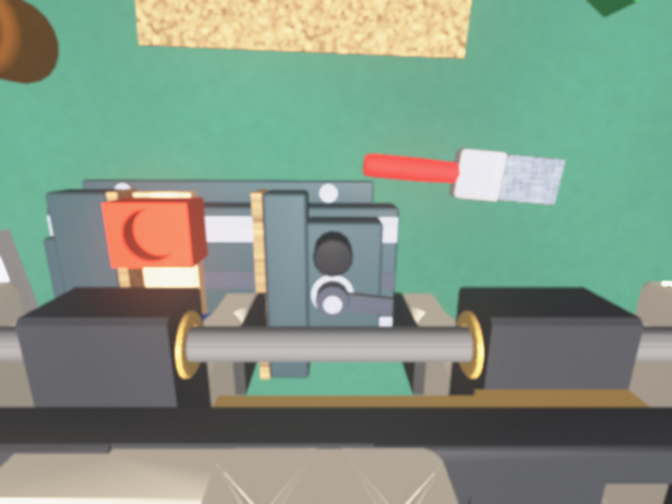

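Call:
drive_tool([
  [-30,20,0,0,0,-10,-0.6],
  [-60,40,0,0,0,-20,-0.6],
  [-90,60,0,0,0,-30,-0.6],
  [-120,80,0,0,0,-40,-0.6],
  [-135,91,0,0,0,-50,-0.6],
  [-135,91,0,0,0,-60,-0.6],
  [-135,91,0,0,0,-70,-0.6],
  [-135,91,0,0,0,-80,-0.6],
  [-135,91,0,0,0,-90,-0.6],
  [-135,91,50,0,0,-90,-0.6],
  [-135,91,95,0,0,-90,-0.6],
  [-135,91,95,0,0,-90,-0.6],
], grip_force=12)

```text
t: 11.72
eef_pos: [0.6359, 0.0117, 0.2645]
ee_rot: [3.132, -0.004, -1.714]
force: [-0.0, 0.1, 1.3]
width: 0.0702
```

Run:
```python
from h import *
st(); print(delta(637,12.5,69,-98.2))
```

```text
t 11.72 grasp [634.3  11.3 105.2] yaw -98.2 q [ 0.32  0.42 -0.25 -0.   -0.92  1.1 ] F [-0.   0.1  1.3] w 70.2
[-1.1 -1.3 36.2  0.6 -0.2  0. ]
```

Call:
drive_tool([
  [-1,0,15,0,0,0,-0.6],
  [-1,0,28,0,0,0,-0.6],
  [-1,0,36,0,0,0,-0.6],
  [-1,0,36,0,0,0,-0.6],
  [-1,0,36,0,0,0,1],
  [-1,0,36,0,0,0,1],
  [-1,0,36,0,0,0,1],
  [-1,0,36,0,0,0,1],
  [-1,0,36,0,0,0,1],
  [-1,0,36,0,0,0,1],
])

```text
t: 12.98
eef_pos: [0.6381, 0.0132, 0.2341]
ee_rot: [-3.141, 0.0, -1.713]
force: [-1.7, -0.6, 5.0]
width: 0.0481
```

Call:
drive_tool([
  [0,0,-5,0,0,0,1],
  [0,0,-20,0,0,0,1],
  [0,0,-50,0,0,0,1],
  [0,0,-90,0,0,0,1],
  [0,0,-90,0,0,0,1],
  [0,0,-90,0,0,0,1],
])

```text
t: 13.72
eef_pos: [0.6375, 0.0132, 0.3236]
ee_rot: [3.141, 0.0, -1.713]
force: [-0.7, 1.9, -3.2]
width: 0.048
```

Run:
```python
from meas import *
st(); print(delta(532,311,160,-98.3));
f=grab_frame("side")
for b in blobs(f,50):
    if b[0] in("blue","red") and .03<b[3]<.25 : print(*b)
```

```text
t 13.72 grasp [637.5  13.3 164.3] yaw -98.2 q [ 0.33  0.36 -0.18 -0.   -1.03  1.1 ] F [-0.7  1.9 -3.2] w 48.0
[-2.798e+02  1.468e+02  4.500e+00  0.000e+00  0.000e+00  1.000e-01]
blue 198 [284.9 158.3] 0.1717 [619.  14.] [48.6 27.3] 75.9
red 5840 [154.4  40.9] 0.0753 [ 936.1 1993.2] [243.3  38.1] 3.0
red 348 [308.7 195.6] 0.0819 [621.7 -89.3] [49.2 64.2] 85.7
red 66 [240.3 203.6] 0.1123 [425.8  -1.9] [21.6 17.6] 52.7
```

Call:
drive_tool([
  [-20,10,0,0,0,0,1],
  [-60,30,0,0,0,0,1],
  [-110,57,0,0,0,0,1],
  [-160,85,0,0,0,0,1],
  [-210,110,0,0,0,0,1],
  [-255,132,0,0,0,0,1],
  [-279,145,0,0,0,0,1],
  [-279,145,40,0,0,0,1],
  [-279,145,80,0,0,0,1],
  [-279,145,110,0,0,0,1],
  [-279,145,110,0,0,0,1],
  [-279,145,110,0,0,0,1],
])

```text
t: 15.28
eef_pos: [0.5342, 0.3106, 0.2144]
ee_rot: [-3.141, 0.0, -1.712]
force: [0.3, -0.8, -2.0]
width: 0.0482
```

Run:
```python
from h import *
st(); print(delta(534,310.5,32,-98.3))
```

```text
t 15.28 grasp [534.3 310.6  55.1] yaw -98.1 q [ 0.84  0.45 -0.34  0.   -0.79  0.59] F [ 0.3 -0.8 -2. ] w 48.2
[ 0.1  0.2 23.1 -0.   0.   0.2]
```

Call:
drive_tool([
  [0,0,8,0,0,0,1],
  [0,0,15,0,0,0,1],
  [0,0,19,0,0,0,1],
  [0,0,21,0,0,0,1],
  [0,0,22,0,0,0,1],
  [0,0,22,0,0,0,1],
  [0,0,22,0,0,0,1],
])

```text
t: 16.15
eef_pos: [0.5341, 0.31, 0.1918]
ee_rot: [-3.141, 0.0, -1.713]
force: [0.2, -0.6, -2.7]
width: 0.0477
```

Run:
```python
from h import *
st()
```

```text
t 16.15 grasp [534.1 310.   32.5] yaw -98.2 q [ 0.84  0.47 -0.36  0.   -0.74  0.59] F [ 0.2 -0.6 -2.7] w 47.7
```

Call:
drive_tool([
  [0,0,0.7,0,0,0,1],
  [0,0,1.2,0,0,0,1],
  [0,0,1.2,0,0,0,1],
  [0,0,1.2,0,0,0,0.1],
  [0,0,1.2,0,0,0,-0.1],
  [0,0,1.2,0,0,0,-0.4],
  [0,0,1.2,0,0,0,-0.6],
  [0,0,0,0,0,0,-0.6],
  [0,0,-30,0,0,0,-0.6],
  [0,0,-80,0,0,0,-0.6],
  [0,0,-130,0,0,0,-0.6],
  [0,0,-130,0,0,0,-0.6],
])

```text
t: 17.65
eef_pos: [0.5351, 0.3108, 0.3266]
ee_rot: [-3.136, 0.006, -1.712]
force: [-1.0, -0.1, -0.5]
width: 0.0697
```

Run:
```python
from meas import *
st(); 
for n in ("top","side"):
  f=grab_frame(n)
  for b in blobs(f,50):
    if b[0] in("blue","red","violet") and .03<b[3]<.12 : print(*b)
print(delta(621.9,-88.1,165,-98.2))
```

```text
t 17.65 grasp [536.1 311.7 167.3] yaw -98.1 q [ 0.84  0.32 -0.23  0.   -1.01  0.59] F [-1.  -0.1 -0.5] w 69.7
blue 242 [108.2 196.8] 0.0414 [532.6 310.1] [49.2 59.1] 83.0
red 487 [262.3 151.4] 0.084 [622.4 -87. ] [46.6 61.5] 81.0
red 79 [224.9 231.9] 0.1142 [425.6   1.8] [19.5 19.1] 44.7
violet 381 [348.7 234.2] 0.042 [ 418.8 -295.9] [54.3 44.3] 2.5
blue 237 [212.5 163.7] 0.0382 [532.7 307.1] [49.8 61.5] 82.8
red 351 [308.6 195.7] 0.0821 [622.  -89.3] [50.6 60.8] 79.2
red 68 [240.4 203.6] 0.1119 [426.3  -1.1] [19.4 17.3] 52.0
violet 413 [310.3 280.9] 0.0396 [ 417.9 -300.5] [46.5 60. ] 87.8
[ 3.815e+02 -1.437e+02 -2.500e+00 -0.000e+00  1.000e-01  0.000e+00]
```

Call:
drive_tool([
  [55,-20,0,0,0,0,-0.6],
  [110,-41,0,0,0,0,-0.6],
  [165,-62,0,0,0,0,-0.6],
  [220,-83,0,0,0,0,-0.6],
  [275,-104,0,0,0,0,-0.6],
  [330,-125,0,0,0,0,-0.6],
  [381,-144,0,0,0,0,-0.6],
  [381,-144,30,0,0,0,-0.6],
  [381,-144,60,0,0,0,-0.6],
  [381,-144,60,0,0,0,-0.6],
  [381,-144,60,0,0,0,-0.6],
  [381,-144,60,0,0,0,-0.6],
])

```text
t: 19.25
eef_pos: [0.623, -0.0873, 0.2629]
ee_rot: [-3.14, 0.0, -1.713]
force: [-0.6, 0.4, 0.2]
width: 0.0702
```

Run:
```python
from h import *
st(); print(delta(622,-88,70,-98.2))
```

```text
t 19.25 grasp [623.3 -87.3 103.6] yaw -98.1 q [ 0.17  0.4  -0.27  0.   -0.9   1.26] F [-0.6  0.4  0.2] w 70.2
[ 0.9  1.  33.6 -0.1  0.   0.1]
```

Call:
drive_tool([
  [1,1,15,0,0,0,-0.6],
  [1,1,28,0,0,0,-0.6],
  [1,1,33.5,0,0,0,-0.6],
  [1,1,33.5,0,0,0,-0.6],
  [1,1,33.5,0,0,0,1],
  [1,1,33.5,0,0,0,1],
  [1,1,33.5,0,0,0,1],
  [1,1,33.5,0,0,0,1],
  [1,1,33.5,0,0,0,1],
  [1,1,33.5,0,0,0,1],
])

```text
t: 20.5
eef_pos: [0.6215, -0.0884, 0.2285]
ee_rot: [-3.141, 0.0, -1.713]
force: [0.1, 1.9, 5.2]
width: 0.0481
```

Call:
drive_tool([
  [0,0,-5,0,0,0,1],
  [0,0,-20,0,0,0,1],
  [0,0,-50,0,0,0,1],
  [0,0,-95,0,0,0,1],
  [0,0,-95,0,0,0,1],
  [0,0,-95,0,0,0,1],
])

```text
t: 21.25
eef_pos: [0.6209, -0.0885, 0.3234]
ee_rot: [-3.142, 0.0, -1.713]
force: [-0.8, 0.7, -2.3]
width: 0.0481
```

Run:
```python
from h import *
st(); print(delta(446,323.5,165,-98.3))
```

```text
t 21.25 grasp [620.9 -88.4 164.1] yaw -98.2 q [ 0.17  0.34 -0.21 -0.   -1.02  1.26] F [-0.8  0.7 -2.3] w 48.1
[-3.829e+02  2.317e+02 -7.000e-01 -0.000e+00  0.000e+00  1.000e-01]
```

Call:
drive_tool([
  [-20,12,0,0,0,0,1],
  [-60,36,0,0,0,0,1],
  [-110,67,0,0,0,0,1],
  [-160,97,0,0,0,0,1],
  [-210,127,0,0,0,0,1],
  [-260,157,0,0,0,0,1],
  [-310,188,0,0,0,0,1],
  [-355,215,0,0,0,0,1],
  [-383,231.5,0,0,0,0,1],
  [-383,231.5,40,0,0,0,1],
  [-383,231.5,80,0,0,0,1],
  [-383,231.5,80,0,0,0,1],
])

```text
t: 22.75
eef_pos: [0.4453, 0.3221, 0.2396]
ee_rot: [3.137, -0.008, -1.714]
force: [-0.4, -0.9, -1.6]
width: 0.048
```

Call:
drive_tool([
  [0,0,15,0,0,0,1],
  [0,0,28,0,0,0,1],
  [0,0,36,0,0,0,1],
  [0,0,36,0,0,0,1],
])

```text
t: 23.25
eef_pos: [0.4465, 0.3233, 0.2068]
ee_rot: [3.141, -0.001, -1.713]
force: [0.7, -0.2, -2.2]
width: 0.0478
```

Run:
```python
from h import *
st(); print(delta(446,323.5,26,-98.3))
```

```text
t 23.25 grasp [446.4 323.2  47.5] yaw -98.2 q [ 0.98  0.37 -0.5  -0.   -0.71  0.45] F [ 0.7 -0.2 -2.2] w 47.8
[-0.1  0.5 21.5  0.  -0.   0.1]
```

Call:
drive_tool([
  [0,0,8,0,0,0,1],
  [0,0,15,0,0,0,1],
  [0,0,19,0,0,0,1],
  [0,0,20.5,0,0,0,1],
  [0,0,21.5,0,0,0,1],
  [0,0,21.5,0,0,0,1],
  [0,0,21.5,0,0,0,1],
])

```text
t: 24.12
eef_pos: [0.4466, 0.3236, 0.1858]
ee_rot: [-3.141, 0.0, -1.713]
force: [0.3, 0.1, -2.4]
width: 0.0477
```

Run:
```python
from h import *
st()
```

```text
t 24.12 grasp [446.6 323.6  26.5] yaw -98.2 q [ 0.98  0.4  -0.51  0.   -0.66  0.45] F [ 0.3  0.1 -2.4] w 47.7
```

Still fully carried, about 0.5 mm above the felt.

Call:
drive_tool([
  [0,0,0.6,0,0,0,1],
  [0,0,0.9,0,0,0,1],
  [0,0,0.9,0,0,0,1],
  [0,0,0.9,0,0,0,0.1],
  [0,0,0.9,0,0,0,-0.1],
  [0,0,0.9,0,0,0,-0.4],
  [0,0,0.9,0,0,0,-0.6],
  [0,0,0,0,0,0,-0.6],
  [0,0,-30,0,0,0,-0.6],
  [0,0,-80,0,0,0,-0.6],
  [0,0,-160,0,0,0,-0.6],
  [0,0,-160,0,0,0,-0.6],
])

```text
t: 25.62
eef_pos: [0.4472, 0.3241, 0.3503]
ee_rot: [-3.138, 0.006, -1.713]
force: [0.9, 0.5, -0.4]
width: 0.0704
```

Run:
```python
from meas import *
st(); 
for n in ("top","side"):
  f=grab_frame(n); save(n+"2.png",f["img"],1.2)
  for b in blobs(f,50):
    if .03<b[3]<.12 : print(*b)
print(delta(539.2,-320,190,-117.3))
```

```text
t 25.62 grasp [447.9 325.  191. ] yaw -98.1 q [ 0.98  0.2  -0.34  0.   -1.02  0.45] F [ 0.9  0.5 -0.4] w 70.4
blue 506 [104.5 194.2] 0.0408 [532.8 310. ] [49.4 60.1] 81.3
red 352 [102.9 228.8] 0.0409 [446.8 313.3] [28.8 57.4] 82.0
red 79 [224.7 231.9] 0.1149 [426.4   1.3] [19.1 19.3] 62.4
violet 384 [348.7 234.2] 0.042 [ 419.1 -295.6] [54.4 44.8] 0.8
amber 472 [326.  112.7] 0.0774 [ 723.2 -248.4] [51.4 54.3] 43.5
amber 536 [355.6 186.1] 0.0415 [ 539.2 -319.3] [48.2 60.2] 62.9
amber 1022 [445.3 212.7] 0.0507 [ 465.9 -542.1] [80.2 65.2] 2.7
blue 237 [212.5 163.7] 0.0386 [532.3 306.6] [52.9 60.7] 80.6
red 243 [190.4 172.3] 0.0385 [445.3 319.5] [50.7 58. ] 81.3
red 68 [240.4 203.6] 0.1121 [426.8  -1. ] [21.5 17.4] 50.9
violet 413 [310.4 280.9] 0.0394 [ 417.1 -301. ] [59.2 46.8] 0.2
amber 61 [370.5 212.5] 0.0677 [ 708.1 -264.6] [14.4 44.7] 39.9
amber 124 [368.1 221.3] 0.0406 [ 704.8 -265.4] [16.1 53.3] 36.3
amber 468 [347.  261.5] 0.0396 [ 538.8 -321.6] [49.7 60. ] 62.8
amber 1146 [397.8 330.1] 0.0491 [ 465.3 -545. ] [81.1 64.3] 2.9
[ 6.244e+02 -1.826e+02 -3.200e+00 -1.000e-01  3.000e-01  1.920e+01]
```

View pics/top2.png

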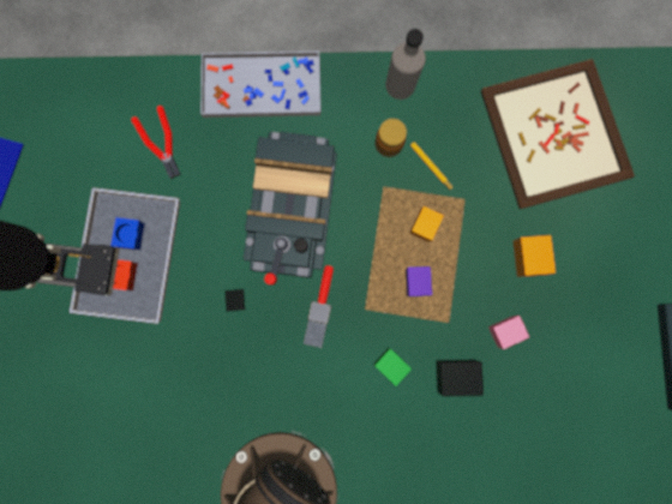

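Call:
drive_tool([
  [52,-15,0,0,0,0,-0.6],
  [104,-30,0,0,0,0,-0.6],
  [156,-46,0,0,0,0,-0.6],
  [208,-61,0,0,0,0,-0.6],
  [260,-76,0,0,0,0,-0.6],
  [312,-91,0,0,0,0,-0.6],
  [364,-107,0,0,0,5,-0.6],
  [416,-122,0,0,0,10,-0.6],
  [468,-137,0,0,0,15,-0.6],
  [520,-152,0,0,0,19,-0.6],
  [572,-167,0,0,0,19,-0.6],
  [624,-182.5,0,0,0,19,-0.6],
])

```text
t: 27.22
eef_pos: [0.5384, -0.3218, 0.344]
ee_rot: [3.139, -0.0, -2.045]
force: [1.9, 1.8, 1.0]
width: 0.0699
```

Call:
drive_tool([
  [0,0,0,0,0,0,-0.6],
  [0,0,0,0,0,0,-0.6],
  [0,0,0,0,0,0,-0.6],
  [0,0,0,0,0,0,-0.6],
  [0,0,0,0,0,0,-0.6],
])

```text
t: 27.85
eef_pos: [0.5388, -0.3193, 0.346]
ee_rot: [-3.141, 0.0, -2.044]
force: [-0.5, -0.8, -0.0]
width: 0.0701
```

Run:
```python
from meas import *
st(); f=grab_frame("wrist"); save("w3.png",f["img"],1.2)
for b in blobs(f,50):
    if .02<b[3]<.12 : print(*b)
for b in blobs(grab_frame("side"),50):
    if .03<b[3]<.12 and b[0] in("amber","violet"): print(*b)
print(delta(539.2,-320.3,85,-117.3));print(delta(539.2,-320.3,26.5,-117.3))
```

```text
t 27.85 grasp [ 538.9 -319.3  186.7] yaw -117.1 q [-0.22  0.32 -0.18 -0.   -1.07  1.32] F [-0.5 -0.8 -0. ] w 70.1
violet 1141 [311.1 315.1] 0.0402 [ 414.5 -298.1] [58.7 29.4] 63.6
amber 7530 [518.5 159.4] 0.0495 [ 466.7 -542.3] [80.7 62.1] 2.5
amber 233 [274.8 169.1] 0.0396 [ 566.  -334.2] [45.8  2.5] 62.0
amber 55 [293.9 224. ] 0.0401 [ 511.4 -326. ] [14.4 29.6] 18.4
violet 414 [310.3 281. ] 0.0397 [ 417.7 -301.2] [57.6 47.2] 0.4
amber 466 [347.  261.5] 0.0397 [ 539.3 -321.6] [50.5 60.4] 61.9
amber 1146 [397.8 330.1] 0.0491 [ 465.3 -544.9] [81.2 64.3] 2.9
[  0.5  -0.6 101.6  -0.    0.    0.2]
[  0.5  -0.6 160.1  -0.    0.    0.2]
```

View pics/w3.png

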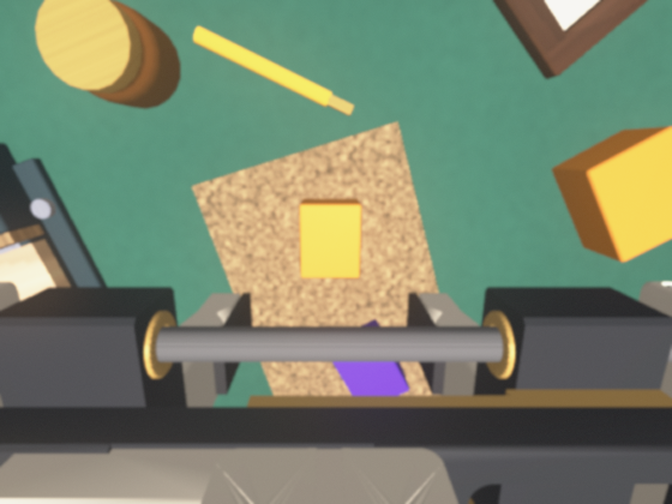

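Call:
drive_tool([
  [0.5,-0.6,50,0,0,0,-0.6],
  [0.5,-0.6,100,0,0,0,-0.6],
  [0.5,-0.6,130,0,0,0,-0.6],
  [0.5,-0.6,150,0,0,0,-0.6],
  [0.5,-0.6,159,0,0,0,-0.6],
  [0.5,-0.6,159,0,0,0,-0.6],
  [0.5,-0.6,159,0,0,0,1],
  [0.5,-0.6,159,0,0,0,1],
  [0.5,-0.6,159,0,0,0,1],
  [0.5,-0.6,159,0,0,0,1],
  [0.5,-0.6,159,0,0,0,1],
  [0.5,-0.6,159,0,0,0,1],
])

```text
t: 29.45
eef_pos: [0.5392, -0.3208, 0.1874]
ee_rot: [-3.141, 0.0, -2.045]
force: [-1.1, 2.2, 5.5]
width: 0.0477
```

Call:
drive_tool([
  [0,0,-5,0,0,0,1],
  [0,0,-20,0,0,0,1],
  [0,0,-60,0,0,0,1],
  [0,0,-110,0,0,0,1],
  [0,0,-140,0,0,0,1],
  [0,0,-140,0,0,0,1],
  [0,0,-140,0,0,0,1],
])

```text
t: 30.32
eef_pos: [0.5384, -0.3206, 0.3263]
ee_rot: [3.141, 0.0, -2.045]
force: [0.1, 0.6, -2.7]
width: 0.0477
```

Run:
```python
from h import *
st()
ey=np.array([np.sin(np.radians(8.25)),np.cos(np.radians(8.25))]); ex=np.array([ey[1],-ey[0]])
o=np.array([629.4,-37.8])-40*ex; print("origin",o)
for y in(49,-49): print(y,o+38*ex+y*ey)
p=o+38*ex-49*ey; print(delta(*p,165,-98.25))
```

```text
t 30.32 grasp [ 538.3 -320.5  167. ] yaw -117.2 q [-0.23  0.34 -0.2  -0.   -1.03  1.32] F [ 0.1  0.6 -2.7] w 47.7
origin [589.81394453 -32.06029512]
49 [634.4518357  10.9799032]
-49 [620.38955875 -86.00593271]
[-246.1   34.2    2.1    0.     0.   -18.9]
```

Call:
drive_tool([
  [-20,3,0,0,0,-3,1],
  [-60,9,0,0,0,-8,1],
  [-110,15,0,0,0,-14,1],
  [-160,22,0,0,0,-19,1],
  [-210,29,0,0,0,-19,1],
  [-246,34.2,0,0,0,-19,1],
  [-246,34.2,25,0,0,-19,1],
  [-246,34.2,60,0,0,-19,1],
  [-246,34.2,75,0,0,-19,1],
  [-246,34.2,75,0,0,-19,1],
  [-246,34.2,75,0,0,-19,1],
  [-246,34.2,75,0,0,-19,1],
])

```text
t: 31.82
eef_pos: [0.6213, -0.0863, 0.253]
ee_rot: [-3.14, 0.0, -1.713]
force: [-0.6, 0.3, -2.8]
width: 0.0481
```

Run:
```python
from meas import *
st(); print(delta(620.4,-86,71.5,-98.25))
f=grab_frame("side")
for b in blobs(f,50):
    if .03<b[3]<.14 and b[0] in("amber","violet"): print(*b)
```

```text
t 31.82 grasp [621.6 -86.3  93.7] yaw -98.2 q [ 0.17  0.41 -0.28  0.   -0.87  1.26] F [-0.6  0.3 -2.8] w 48.1
[-0.2  1.  22.2 -0.1  0.   0.1]
violet 414 [310.3 281. ] 0.0399 [ 417.4 -300.8] [45.7 59.3] 89.8
amber 170 [303.9 192.1] 0.1069 [603.1 -83.7] [52.9 26.9] 71.8
amber 59 [370.4 212.4] 0.0666 [ 707.3 -262.9] [18.3 47.6] 35.0
amber 116 [367.6 221.4] 0.0399 [ 706.4 -266.6] [18.4 51.5] 39.1
amber 1147 [397.7 330.1] 0.0493 [ 465.5 -544.7] [82.5 64. ] 2.7
```

Call:
drive_tool([
  [0,1,8,0,0,0,1],
  [0,1,15,0,0,0,1],
  [0,1,19,0,0,0,1],
  [0,1,21,0,0,0,1],
  [0,1,21.8,0,0,0,1],
  [0,1,21.8,0,0,0,1],
  [0,1,21.8,0,0,0,1],
])

```text
t: 32.75
eef_pos: [0.6197, -0.0862, 0.2304]
ee_rot: [3.142, -0.0, -1.713]
force: [-3.3, 0.8, 5.5]
width: 0.0479
```

Run:
```python
from h import *
st()
```

```text
t 32.75 grasp [619.7 -86.2  71.1] yaw -98.1 q [ 0.17  0.44 -0.31  0.   -0.83  1.26] F [-3.3  0.8  5.5] w 47.9
```

Call:
drive_tool([
  [0,0,0,0,0,0,0.1],
  [0,0,0,0,0,0,-0.1],
  [0,0,0,0,0,0,-0.4],
  [0,0,0,0,0,0,-0.6],
  [0,0,0,0,0,0,-0.6],
  [0,0,-30,0,0,0,-0.6],
  [0,0,-80,0,0,0,-0.6],
  [0,0,-120,0,0,0,-0.6],
  [0,0,-120,0,0,0,-0.6],
  [0,0,-120,0,0,0,-0.6],
])

```text
t: 34.0
eef_pos: [0.6196, -0.0861, 0.3495]
ee_rot: [3.141, 0.0, -1.713]
force: [-0.2, 0.4, -0.2]
width: 0.0701
```

Run:
```python
from meas import *
st(); 
for n in ("top","side"):
  f=grab_frame(n)
  for b in blobs(f,50):
    if .03<b[3]<.12 : print(*b)
print(delta(418.2,-298.2,190,-89))
```

```text
t 34.00 grasp [619.6 -86.1 190.2] yaw -98.2 q [ 0.17  0.32 -0.18 -0.   -1.07  1.26] F [-0.2  0.4 -0.2] w 70.1
red 77 [224.9 231.9] 0.1149 [426.7   0.7] [18.7 18.5] 88.5
violet 358 [348.8 234.1] 0.0415 [ 419.3 -295.6] [54.  44.3] 1.0
amber 485 [325.7 113.1] 0.0775 [ 723.8 -249.3] [51.3 53.6] 49.9
amber 383 [261.6 155.7] 0.0851 [611.5 -84.9] [46.4 44.6] 82.1
amber 1019 [445.4 212.7] 0.0507 [ 465.8 -541.8] [80.  65.4] 3.0
blue 236 [212.6 163.7] 0.0383 [532.6 307.7] [51.6 61.4] 83.0
red 6464 [156.9  39.4] 0.0709 [ 959.9 1996.3] [279.8  41.8] 0.8
red 243 [190.4 172.3] 0.0385 [446.4 319.1] [51.4 59.6] 80.9
red 68 [240.4 203.6] 0.112 [425.9  -1. ] [18.  19.3] 35.9
violet 412 [310.3 280.9] 0.0396 [ 417.4 -301.5] [60.4 45.1] 1.9
amber 343 [307.8 196. ] 0.0822 [619.4 -87. ] [50.7 63.4] 82.0
amber 59 [370.2 212.5] 0.0675 [ 706.1 -263.4] [15.7 47.7] 32.9
amber 118 [368.  221.3] 0.0397 [ 705.2 -266.2] [18.6 51.3] 34.5
amber 1147 [397.7 330.1] 0.0493 [ 465.2 -545. ] [82.8 64.4] 2.5
[ 2.385e+02  1.691e+02 -3.000e-01  1.000e-01 -0.000e+00 -9.200e+00]
```

Call:
drive_tool([
  [20,14,0,0,0,-2,-0.6],
  [65,46,0,0,0,-5,-0.6],
  [110,78,0,0,0,-9,-0.6],
  [155,110,0,0,0,-9.5,-0.6],
  [200,142,0,0,0,-9.5,-0.6],
  [238.5,169,0,0,0,-9.5,-0.6],
  [238.5,169,0,0,0,-9.5,-0.6],
  [238.5,169,0,0,0,-9.5,-0.6],
  [238.5,169,0,0,0,-9.5,-0.6],
  [238.5,169,0,0,0,-9.5,-0.6],
])

```text
t: 35.35
eef_pos: [0.4193, -0.2977, 0.3496]
ee_rot: [3.141, 0.0, -1.546]
force: [-0.2, 0.2, 0.6]
width: 0.0703
```

Run:
```python
from meas import *
st(); f=grab_frame("wrist"); save("w4.png",f["img"],1.2)
hsv=cv2.cvtColor(f["img"],cv2.COLOR_RGB2HSV); P=cloud(f)
m=(hsv[...,0]>125)&(hsv[...,0]<150)&(hsv[...,1]>110)&(P[...,2]>.036)
q=P[m]*1000; print(len(q),cv2.minAreaRect(q[:,:2].astype(np.float32)),np.median(q[:,2]))
print(delta(418.2,-298.2,28,-88.5))
```

```text
t 35.35 grasp [ 419.3 -297.6  190.3] yaw -88.6 q [-0.24  0.14 -0.42 -0.   -1.01  1.83] F [-0.2  0.2  0.6] w 70.3
2921 ((419.3780822753906, -298.38616943359375), (59.80686950683594, 45.75257873535156), 0.6934990286827087) 39.4783607456105
[ 5.000e-01  1.100e+00  1.624e+02  0.000e+00  0.000e+00 -1.000e-01]
```

View pics/w4.png

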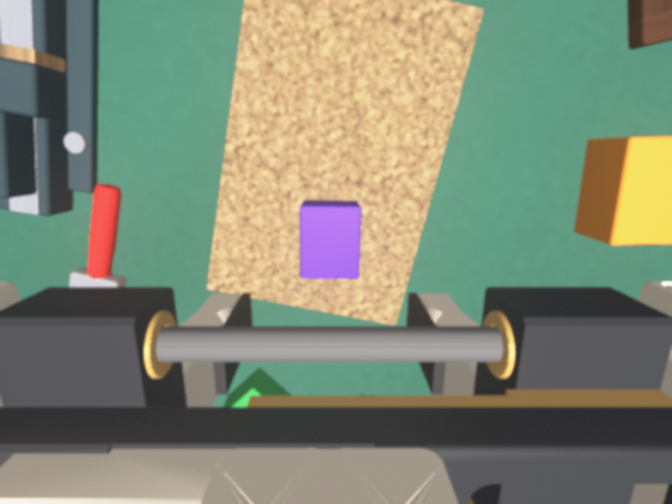

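Call:
drive_tool([
  [0.6,0.5,50,0,0,0,-0.6],
  [0.6,0.5,100,0,0,0,-0.6],
  [0.6,0.5,130,0,0,0,-0.6],
  [0.6,0.5,152,0,0,0,-0.6],
  [0.6,0.5,162,0,0,0,-0.6],
  [0.6,0.5,162,0,0,0,-0.6],
  [0.6,0.5,162,0,0,0,1],
  [0.6,0.5,162,0,0,0,1],
  [0.6,0.5,162,0,0,0,1],
  [0.6,0.5,162,0,0,0,1],
  [0.6,0.5,162,0,0,0,1],
  [0.6,0.5,162,0,0,0,1],
])

```text
t: 36.9
eef_pos: [0.4185, -0.2989, 0.1886]
ee_rot: [-3.141, -0.0, -1.547]
force: [-1.1, 2.6, 5.9]
width: 0.0479
```

Call:
drive_tool([
  [0,0,-5,0,0,0,1],
  [0,0,-20,0,0,0,1],
  [0,0,-60,0,0,0,1],
  [0,0,-110,0,0,0,1],
  [0,0,-140,0,0,0,1],
  [0,0,-140,0,0,0,1],
  [0,0,-140,0,0,0,1],
])

```text
t: 37.78
eef_pos: [0.4176, -0.2986, 0.3274]
ee_rot: [3.141, 0.001, -1.548]
force: [0.6, 0.2, -3.6]
width: 0.0478
```

Run:
```python
from h import *
st(); print(delta(634.5,11,168,-98.25))
```

```text
t 37.77 grasp [ 417.5 -298.5  168.1] yaw -88.7 q [-0.24  0.16 -0.45 -0.   -0.96  1.83] F [ 0.6  0.2 -3.6] w 47.8
[-3.046e+02 -2.240e+02  2.000e-01  0.000e+00  0.000e+00  9.600e+00]
```

Call:
drive_tool([
  [-20,-15,0,0,0,2,1],
  [-60,-44,0,0,0,5,1],
  [-100,-73,0,0,0,8,1],
  [-140,-103,0,0,0,9.6,1],
  [-180,-132,0,0,0,9.6,1],
  [-220,-162,0,0,0,9.6,1],
  [-260,-191,0,0,0,9.6,1],
  [-295,-217,0,0,0,9.6,1],
  [-304.5,-224,0,0,0,9.6,1],
  [-304.5,-224,35,0,0,9.6,1],
  [-304.5,-224,70,0,0,9.6,1],
  [-304.5,-224,75,0,0,9.6,1],
])

```text
t: 39.28
eef_pos: [0.6333, 0.01, 0.2491]
ee_rot: [3.135, -0.003, -1.716]
force: [0.2, -0.5, -2.1]
width: 0.0481
```

Call:
drive_tool([
  [0,0,0,0,0,0,1],
  [0,0,0,0,0,0,1],
  [0,0,0,0,0,0,1],
])

```text
t: 39.65
eef_pos: [0.6354, 0.0108, 0.2542]
ee_rot: [-3.14, 0.001, -1.715]
force: [-1.1, 0.7, -2.1]
width: 0.0479
```

Run:
```python
from h import *
st(); print(delta(634.3,11,72.5,-98.25))
```

```text
t 39.65 grasp [635.7  10.9  94.9] yaw -98.3 q [ 0.32  0.42 -0.26  0.   -0.88  1.1 ] F [-1.1  0.7 -2.1] w 47.9
[-0.   1.1 22.4 -0.1  0.  -0. ]
```

Call:
drive_tool([
  [0,1,8,0,0,0,1],
  [0,1,15,0,0,0,1],
  [0,1,19,0,0,0,1],
  [0,1,21,0,0,0,1],
  [0,1,22,0,0,0,1],
  [0,1,22,0,0,0,1],
  [0,1,22,0,0,0,1],
])

```text
t: 40.52
eef_pos: [0.6339, 0.0109, 0.2316]
ee_rot: [3.142, -0.0, -1.715]
force: [-4.7, 0.9, 5.7]
width: 0.048
```

Run:
```python
from h import *
st()
```

```text
t 40.52 grasp [633.8  10.9  72.3] yaw -98.2 q [ 0.32  0.45 -0.29  0.   -0.84  1.1 ] F [-4.7  0.9  5.7] w 48.0
```

Resting on the board with 5.7 N of upward force, so I release and retreat.

Call:
drive_tool([
  [0,0,0,0,0,0,0.1],
  [0,0,0,0,0,0,-0.1],
  [0,0,0,0,0,0,-0.4],
  [0,0,0,0,0,0,-0.6],
  [0,0,0,0,0,0,-0.6],
  [0,0,-30,0,0,0,-0.6],
  [0,0,-80,0,0,0,-0.6],
  [0,0,-120,0,0,0,-0.6],
  [0,0,-120,0,0,0,-0.6],
  [0,0,-120,0,0,0,-0.6],
])

```text
t: 41.78
eef_pos: [0.6338, 0.0109, 0.3505]
ee_rot: [3.141, 0.0, -1.715]
force: [-0.5, -0.4, 0.1]
width: 0.0702
```

Run:
```python
from meas import *
st(); 
f=grab_frame("wrist"); save("w5.png",f["img"],1.2)
P=cloud(f)*1000
f=grab_frame("side")
for b in blobs(f,50):
    if .03<b[3]<.12 : print(*b)
print(delta(491.6,-58.7,195,171.8))
```

```text
t 41.77 grasp [633.7  11.  191.2] yaw -98.3 q [ 0.32  0.33 -0.16 -0.   -1.08  1.1 ] F [-0.5 -0.4  0.1] w 70.2
blue 236 [212.6 163.7] 0.0385 [532.9 307.7] [56.5 59.7] 77.6
red 6485 [156.5  39.2] 0.0742 [ 948.5 1995.9] [267.3  43.6] 5.4
red 242 [190.4 172.3] 0.0386 [445.2 319.4] [50.6 58. ] 81.2
red 68 [240.4 203.6] 0.1126 [426.   -0.9] [18.5 20.8] 78.1
violet 260 [289.5 179.9] 0.0825 [631.6   8.2] [48.5 60.2] 83.4
amber 343 [308.  195.9] 0.0824 [618.6 -88.2] [50.3 61.1] 83.1
amber 64 [370.2 212.5] 0.068 [ 707.5 -263. ] [15.7 47.5] 37.6
amber 127 [368.  221.4] 0.0406 [ 704.4 -268.3] [20.9 51.1] 39.6
amber 1145 [397.8 330.1] 0.0494 [ 465.6 -544.8] [83.3 63.8] 3.5
[ 8.930e+01  1.306e+02 -4.400e+00  1.000e-01 -1.000e-01  8.990e+01]
```

View pics/w5.png

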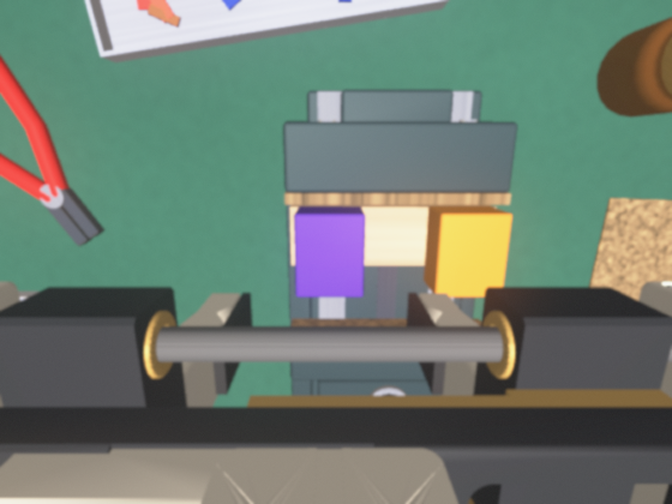

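Call:
drive_tool([
  [20,29,0,0,0,10,-0.3],
  [40,58,0,0,0,20,-0.3],
  [60,87,0,0,0,30,-0.3],
  [80,117,0,0,0,40,-0.3],
  [89,130.6,0,0,0,50,-0.3],
  [89,130.6,0,0,0,60,-0.3],
  [89,130.6,0,0,0,70,-0.3],
  [89,130.6,0,0,0,80,-0.3],
  [89,130.6,0,0,0,90,-0.3],
  [89,130.6,0,0,0,90,-0.3],
  [89,130.6,40,0,0,90,-0.3],
  [89,130.6,60,0,0,90,-0.3],
])

```text
t: 43.38
eef_pos: [0.4913, -0.0585, 0.2888]
ee_rot: [-3.141, -0.002, 3.002]
force: [0.3, 0.8, 0.1]
width: 0.0572
```

Run:
```python
from meas import *
st(); f=grab_frame("side"); P=cloud(f)*1000
m=(abs(P[...,2]-102)<4)&(abs(P[...,0]-490)<30)&(abs(P[...,1]+58)<25); q=P[m]; print("pull blob",len(q),(q.max(0)+q.min(0))/2 if len(q) else "")
print(delta(491.6,-58.7,95,171.8))
```

```text
t 43.38 grasp [490.9 -58.5 129.5] yaw 172.0 q [ 0.28  0.18 -0.53 -0.   -0.86 -0.42] F [0.3 0.8 0.1] w 57.2
pull blob 40 [490.86747474 -59.98117446 100.46639616]
[-1.1  0.1 32.5 -0.1 -0.3  0.2]
```

Call:
drive_tool([
  [-1,0,15,0,0,0,-0.3],
  [-1,0,28,0,0,0,-0.3],
  [-1,0,32.5,0,0,0,-0.3],
  [-1,0,32.5,0,0,0,-0.3],
  [-1,0,32.5,0,0,0,1],
  [-1,0,32.5,0,0,0,1],
  [-1,0,32.5,0,0,0,1],
  [-1,0,32.5,0,0,0,1],
  [-1,0,32.5,0,0,0,1],
], grip_force=15)

```text
t: 44.55
eef_pos: [0.4927, -0.0585, 0.2585]
ee_rot: [-3.142, -0.001, 2.997]
force: [-3.0, 1.8, 3.7]
width: 0.0274
```

Call:
drive_tool([
  [-4,0,0,0,0,0,1],
  [-8,0,0,0,0,0,1],
  [-13,0,0,0,0,0,1],
  [-18,0,0,0,0,0,1],
  [-23,0,0,0,0,0,1],
  [-28,0,0,0,0,0,1],
  [-33,0,0,0,0,0,1],
  [-36,0,0,0,0,0,1],
  [-38,0,0,0,0,0,1],
  [-39,0,0,0,0,0,1],
  [-40,0,0,0,0,0,1],
  [-40,0,0,0,0,0,1],
])

```text
t: 46.05
eef_pos: [0.5319, -0.0642, 0.2585]
ee_rot: [-3.141, -0.002, 2.997]
force: [-5.9, 2.5, 8.1]
width: 0.0276
```

Run:
```python
from meas import *
st(); f=grab_frame("side")
for b in blobs(f,50):
    if .07<b[3]<.12 and b[0]!="red": print(*b)
```

```text
t 46.05 grasp [531.5 -64.2  99.2] yaw 171.7 q [ 0.25  0.28 -0.48 -0.   -0.81 -0.39] F [-5.9  2.5  8.1] w 27.6
amber 320 [308.9 195.3] 0.0822 [620.  -87.8] [50.8 62.3] 83.9
```

Call:
drive_tool([
  [-0.7,0,0,0,0,0,1],
  [-1.4,0,0,0,0,0,1],
  [-2,0,0,0,0,0,1],
  [-2,0,0,0,0,0,1],
])

```text
t: 46.6
eef_pos: [0.5337, -0.0645, 0.2584]
ee_rot: [-3.141, -0.002, 2.997]
force: [-6.5, 3.8, 7.0]
width: 0.0272
```

Run:
```python
from meas import *
st()
```

```text
t 46.60 grasp [533.4 -64.5  99.1] yaw 171.7 q [ 0.24  0.28 -0.48 -0.   -0.82 -0.39] F [-6.5  3.8  7. ] w 27.2
```

Call:
drive_tool([
  [-0.8,0,0,0,0,0,1],
  [-1.5,0,0,0,0,0,1],
  [-1.5,0,0,0,0,0,1],
  [-1.5,0,0,0,0,0,1],
])

```text
t: 47.1
eef_pos: [0.5342, -0.0646, 0.2584]
ee_rot: [-3.141, -0.004, 2.997]
force: [-11.6, 6.2, 12.6]
width: 0.0276
```

Call:
drive_tool([
  [0,0,0,0,0,0,-0.3],
  [0,0,0,0,0,0,-0.3],
  [0,0,0,0,0,0,-0.3],
  [0,0,-60,0,0,0,-0.3],
  [0,0,-110,0,0,0,-0.3],
  [0,0,-110,0,0,0,-0.3],
  [0,0,-110,0,0,0,-0.3],
])

```text
t: 47.98
eef_pos: [0.5359, -0.0648, 0.3682]
ee_rot: [3.141, 0.0, 2.997]
force: [-1.1, -0.4, -0.1]
width: 0.0567
```

Run:
```python
from meas import *
st(); 
for n in("top","side"):
  f=grab_frame(n)
  for b in blobs(f,40):
    if .07<b[3]<.14: print(*b)
print(delta(466.5,-6.5,205,-143.2))
```

```text
t 47.98 grasp [535.9 -64.7 208.9] yaw 171.7 q [ 0.24  0.16 -0.34 -0.   -1.07 -0.39] F [-1.1 -0.4 -0.1] w 56.7
amber 489 [325.7 113.1] 0.0774 [ 724.3 -247.8] [53.1 52.9] 1.1
red 66 [252.6 197.9] 0.1116 [466.7  -7.3] [18.  17.8] 51.8
violet 231 [291.1 178.9] 0.0823 [635.2   6.6] [47.6 58.7] 78.4
amber 321 [309.4 195. ] 0.0825 [621.7 -89.2] [48.8 60.4] 82.5
[ 76.9  47.8   3.1   0.   -0.1 -45.1]
```

Call:
drive_tool([
  [20,12,0,0,0,-10,-0.3],
  [40,24,0,0,0,-20,-0.3],
  [60,36,0,0,0,-30,-0.3],
  [77,48,0,0,0,-40,-0.3],
  [77,48,0,0,0,-45,-0.3],
  [77,48,0,0,0,-45,-0.3],
  [77,48,50,0,0,-45,-0.3],
  [77,48,70,0,0,-45,-0.3],
  [77,48,70,0,0,-45,-0.3],
  [77,48,70,0,0,-45,-0.3],
])

```text
t: 49.32
eef_pos: [0.4673, -0.0062, 0.2989]
ee_rot: [-3.141, 0.0, -2.501]
force: [0.2, 1.0, 0.5]
width: 0.057
```

Run:
```python
from h import *
st(); print(delta(467,-5.8,105.5,-143.2))
```

```text
t 49.33 grasp [467.3  -6.2 139.6] yaw -143.3 q [ 0.41  0.12 -0.58  0.   -0.87  0.23] F [0.2 1.  0.5] w 57.0
[ 0.   0.5 34.1 -0.   0.  -0.1]
```

Call:
drive_tool([
  [0,0.5,15,0,0,0,-0.3],
  [0,0.5,28,0,0,0,-0.3],
  [0,0.5,34,0,0,0,-0.3],
  [0,0.5,34,0,0,0,-0.3],
  [0,0.5,34,0,0,0,1],
  [0,0.5,34,0,0,0,1],
  [0,0.5,34,0,0,0,1],
  [0,0.5,34,0,0,0,1],
  [0,0.5,34,0,0,0,1],
], grip_force=20)

```text
t: 50.45
eef_pos: [0.4668, -0.0057, 0.2646]
ee_rot: [-3.141, 0.001, -2.5]
force: [1.6, 0.0, -0.1]
width: 0.0216
```

Run:
```python
from h import *
st()
s=get_state(); y=s["ee_rot"][2]; tx=np.array([np.cos(y),np.sin(y)]); ty=np.array([np.sin(y),-np.cos(y)])
b=np.radians(-8.25)
pt=lambda a: 74*np.array([np.cos(np.pi/2+a+b),np.sin(np.pi/2+a+b)])
for a in np.linspace(1.35,.04,12):
    d=pt(a)-pt(1.455); print(round(a,2),np.round([d@tx,d@ty],1))
```

```text
t 50.45 grasp [467.   -5.6 105.3] yaw -143.2 q [ 0.41  0.16 -0.62  0.   -0.78  0.23] F [ 1.6  0.  -0.1] w 21.6
1.35 [-6.3  4.5]
1.23 [-14.    8.8]
1.11 [-22.2  12.1]
0.99 [-30.7  14.4]
0.87 [-39.4  15.7]
0.75 [-48.2  15.9]
0.64 [-57.   15.1]
0.52 [-65.6  13.3]
0.4 [-73.9  10.5]
0.28 [-81.9   6.7]
0.16 [-89.3   1.9]
0.04 [-96.1  -3.6]
```

Call:
drive_tool([
  [-6.3,4.5,0,0,0,0,1],
  [-14,8.8,0,0,0,0,1],
  [-22.2,12.1,0,0,0,0,1],
  [-30.7,14.4,0,0,0,0,1],
  [-39.4,15.7,0,0,0,0,1],
  [-48.2,15.9,0,0,0,0,1],
  [-57,15.1,0,0,0,0,1],
  [-65.6,13.3,0,0,0,0,1],
  [-73.9,10.5,0,0,0,0,1],
  [-81.9,6.7,0,0,0,0,1],
  [-89.3,1.9,0,0,0,0,1],
  [-95,-2.6,0,0,0,0,1],
])

```text
t: 51.95
eef_pos: [0.5426, 0.0488, 0.2631]
ee_rot: [3.139, -0.005, -2.502]
force: [-6.6, -0.0, 1.7]
width: 0.0209
```

Call:
drive_tool([
  [0,0,0,0,0,0,1],
  [0,0,0,0,0,0,1],
  [0,0,0,0,0,0,1],
])

```text
t: 52.32
eef_pos: [0.543, 0.0487, 0.2633]
ee_rot: [3.14, -0.003, -2.501]
force: [-3.4, -0.1, -9.5]
width: 0.0217
```

Run:
```python
from h import *
st(); g=get_state()["eef_pos"][:2]; d=np.array(g)*1000-[538.4,-24.6]; print(np.linalg.norm(d), np.arctan2(d[1],d[0])-np.pi/2+np.radians(8.25))
```

```text
t 52.33 grasp [542.5  48.6 104. ] yaw -143.3 q [ 0.45  0.28 -0.46 -0.   -0.83  0.19] F [-3.4 -0.1 -9.5] w 21.7
73.41020669041713 0.081462262687329
```

Call:
drive_tool([
  [0,0,0,0,0,0,0.2],
  [0,0,0,0,0,0,-0.3],
  [0,0,0,0,0,0,-0.5],
  [0,0,0,0,0,0,-0.5],
  [0,0,-40,0,0,0,-0.5],
  [0,0,-100,0,0,0,-0.5],
  [0,0,-150,0,0,0,-0.5],
  [-60,110,-150,0,0,0,-0.5],
  [-60,150,-150,0,0,0,-0.5],
  [-60,190,-150,0,0,0,-0.5],
  [-60,190,-150,0,0,0,-0.5],
  [-60,190,-150,0,0,0,-0.5],
])

```text
t: 53.82
eef_pos: [0.4782, 0.2379, 0.4145]
ee_rot: [-3.141, 0.0, -2.498]
force: [0.4, -0.2, 0.4]
width: 0.0656
```

Run:
```python
from meas import *
st(); ey=np.array([np.sin(np.radians(8.25)),np.cos(np.radians(8.25))]); ex=np.array([ey[1],-ey[0]]); o=np.array([589.8,-32.1])
for n in("top","side"):
  f=grab_frame(n); save(n+"3.png",f["img"],1.2)
  for b in blobs(f,40):
    if .03<b[3]<.14: d=b[4]-o; print(*b,"vise",np.round([d@ex,d@ey],1))
  P=cloud(f)*1000
  m=(abs(P[...,2]-102)<4)&(abs(P[...,0]-530)<30)&(abs(P[...,1]+63)<25); q=P[m]
  if len(q): c=(q.max(0)+q.min(0))/2; d=c[:2]-o; print("pull",len(q),c,d@ex,d@ey)
```

```text
t 53.83 grasp [478.2 237.9 255.2] yaw -143.1 q [ 0.83  0.12 -0.28  0.   -1.17 -0.19] F [ 0.4 -0.2  0.4] w 65.6
blue 388 [106.1 191.9] 0.0404 [535.7 309. ] [49.6 54.2] 79.9 vise [-102.5  329.8]
red 81 [203.5 183.4] 0.1149 [541.   50.9] [20.  19.4] 27.1 vise [-60.2  75.1]
violet 443 [222.1 146.5] 0.0846 [635.6   9.6] [45.7 58.6] 82.3 vise [39.3 47.8]
amber 470 [326.  112.7] 0.0774 [ 723.6 -248.7] [51.6 53.5] 43.8 vise [ 163.5 -195.2]
amber 521 [262. 151.] 0.0845 [622.2 -86. ] [47.6 61.1] 82.7 vise [ 39.8 -48.7]
amber 1023 [445.4 212.8] 0.0508 [ 466. -542.] [80.2 65.2] 2.9 vise [ -49.4 -522.4]
pull 103 [532.71122357 -63.15829598 101.48404812] -52.04135043692411 -38.92870390574074
blue 237 [212.5 163.7] 0.0381 [532.1 307.5] [53.7 59.7] 79.9 vise [-105.8  327.8]
red 3295 [134.2  37.1] 0.0304 [ 977.3 1994. ] [ 38.1 318.2] 89.6 vise [  92.8 2060.7]
red 244 [190.4 172.3] 0.0383 [445.1 319.5] [50.8 59.6] 81.8 vise [-193.7  327.2]
red 56 [259.4 178.9] 0.1116 [539.9  47.3] [17.7 18.6] 50.2 vise [-60.8  71.4]
violet 232 [291.1 178.8] 0.0821 [635.3   6.8] [46.5 61.1] 80.8 vise [39.4 45. ]
amber 321 [309.4 195. ] 0.0823 [622.  -89.8] [50.1 61.8] 83.0 vise [ 40.1 -52.5]
amber 65 [370.3 212.5] 0.0675 [ 706.5 -262.3] [14.2 47.1] 30.0 vise [ 148.5 -211.1]
amber 122 [367.8 221.4] 0.0399 [ 703.2 -267.8] [17.4 51.2] 36.5 vise [ 146. -217.]
amber 1146 [397.8 330.1] 0.0491 [ 464.9 -544.5] [81.8 64.7] 3.2 vise [ -50.1 -525. ]
pull 44 [532.76587609 -65.71740969 100.45795215] -51.620049565022974 -41.453492105536554
```

View pics/top3.png

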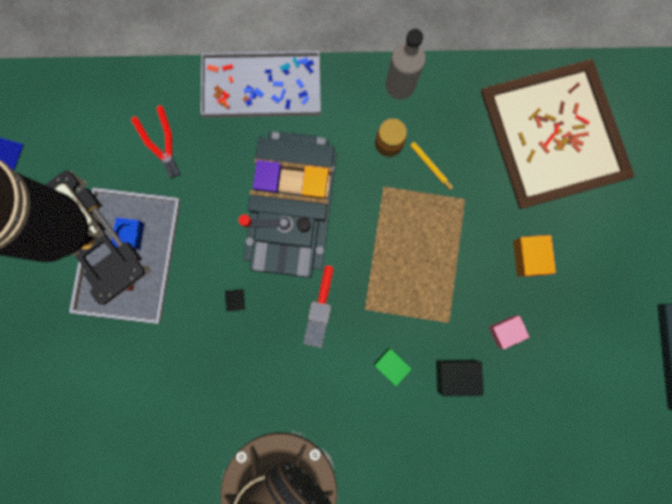

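View pics/side3.png

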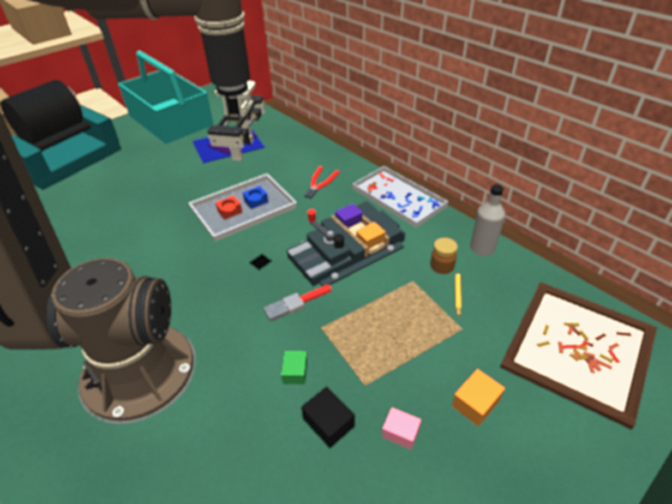

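The final views show both blanks clamped in the vise at vise x≈39.5–40 mm, with violet at top-view (267,177) and amber at (316,181). The lever is at about 0.1 rad, with its knob at (245,221). Both drilled blocks stand in the tray, in the side view at (228,206) and (256,197). The bystanders look unmoved and the arm is clear, so I'm handing in.

```bash
python3 -c "
from station import job_done
print(job_done())"
```

```text
the job is handed in; nothing more can be done
None
```

The job is done and handed in at about 54 s of the 210 s allowed; `job_done()` gave no verdict. I freed the lever to about 1.45 rad and opened the jaw about 41 mm. Then I stood block1 (blue) and block3 (red) in the tray; there was no teal block. I stood blank2 (the small amber one) and blank1 (violet) on the backing board, pushed the jaw shut by its knob and locked the lever.

**Last checks, top and side cameras:**
- **Blanks:** they stand at vise x≈39–40 mm and y≈+46 and −50 mm, tops at 82–85 mm, and square to the vise within about 2° by most readings.
- **Jaw and lever:** the pull knob is back at vise x≈−52 mm, so the jaw is within about 1 mm of 0. The lever reads about 0.08 rad from the gripper and 0.11–0.12 rad from the cameras; the limit is 0.30.
- **Drilled blocks:** both stand upright in the tray, tops at 38–40 mm. In the last top view the gripper hid the red block, so only the side camera confirms it.
- **Bystanders:** they look unmoved in the pictures; I did not measure each one.

The two cameras differ by 2–4 mm in y, in line with the calibration error. No check failed.

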